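# Clear the inspection stage and load the calibration plate

## Robot

A 6-joint arm with a two-finger parallel gripper is mounted at the origin on the work surface. World frame = base frame: x ahead of the robot, y to its left, z up, the work surface at z = 0. Lengths are in m, angles in rad, forces in N, time in s.
With the tool pointing down it reaches from about 0.35 to 0.775 m from the base axis. Payload 5.5 kg.
Tool frame: the origin (TCP) lies midway between the tips of the shut fingers; the grasp point (between the pads) lies 19 mm behind it; z points along the fingers, y is the line along which they close (so a half turn about z gives the same grasp; the last joint's range is limited). The gripper opens to 85 mm and grips with 20 to 120 N. Pads are 22 mm wide; open, the fingers measure 114 mm over their backs; the gripper's body (76 mm by 85 mm) begins 54 mm behind the grasp point. The pads swing forward as they close: fully open they stand 13 mm farther back than shut.
Start: joints at [0.984, 0.313, 0.046, 1.304, 0, 1.431], TCP at [0.248, 0.519, 0.231] pointing down, gripper open.
Joint ranges: [-2.76, 2.76], [-0.86, 1.69], [-1.03, 1.26], [-2.2, 2.34], [-1.47, 1.5], [-3.14, 3.14]. Speed limits (rad/s): [2.57, 2.57, 3.14, 3.14, 3.14, 3.14].

## Interface

Orientations are given as a unit quaternion [w, x, y, z].
In Python, from workcell import env gives the robot as it stands. The module is installed in compiled form; this text tells all that it offers.
- The arm moves only by the tool servo_tool, never from a script. Its argument "increments" is a list of rows, each an object of numbers: "grip": the closure, from 0 (fully open) to 1 (shut); "x", "y", "z": the shift along the tool's x, y, z in mm; "roll": the turn about the tool's z in degrees. In form: [{"grip": .., "x": .., "y": .., "z": .., "roll": ..}, ...]. A call has 1 to 5 rows; each row shifts and turns the commanded pose from where the row before left it, along the tool's axes as they then stand; what a row does not reach is not made up. A row lasts 1/12 s, in which the tool goes at most 41.7 mm and 7.16 degrees, less where a joint would pass 70% of its speed; a pose out of reach is approached as far as the arm can. A call is refused whole if a number of a shift passes 41.7 or a number of a turn 7.16, either way. A call with a gripper value outside its range is refused whole. The fingers move at their own pace and stop on an object; "grip_force" is the grip in N (left out, the last holds). Time passes only in rows, so rows that do not move let the fingers close. It gives the time, the measured TCP pose, the force, the opening and the grip force at its end, in the units of the state.
- env.get_state(): the state, without advancing time (a new reading comes with each control period).
- env.read_camera(name): name is "scene" or "top" or "wrist"; returns the picture (384x512x3 uint8, red, green, blue); there is no depth.
- env.get_calibration(name): a dict with "vertical_fov" (degrees; the focal length in pixels is half the picture's height over the tangent of half this angle, whatever the lens; pixels are square), "cx", "cy" (the principal point, pixels), "rvec" (rotation vector, rad) and "tvec" (3), from world to camera coordinates, as OpenCV has them; the wrist camera has in their place "tool_from_camera" (4x4, takes a point from camera to tool coordinates, whose origin is the TCP and whose axes are the flange's). Camera axes: x right, y down, z forward; pixel columns grow to the right and rows downward; lengths in m; the calibration is good to about 2 mm. A picture is of the moment at which its call begins: read the wrist's pose just before it. get_calibration takes no time and is no camera call.
- env.hand_in(): hands the job in; it is judged then, once.
The state is a dict: "clock": time; "joint_pos": joint angles; "qvel": joint speeds; "tau": joint torques, N m; "tcp_pos": TCP position; "orientation": TCP orientation; "wrist_force": force on the tool from outside, world axes, zero at the start; "ft_torque": the same for the moment, N m; "finger_gap": finger opening in m; "grip_force": force on a finger pad.
Only numpy, scipy, OpenCV 4.12 (cv2) and the standard library are available. Lean on these libraries where they do the work, as an engineer would, in place of code of your own. Each camera call takes 0.05 s, during which the arm holds its last target. There are 200 camera calls.

## Task

Get the measuring stage ready for calibration. First sort the inspected samples off the stage, green-capped ones into the green tray and red-capped ones into the red tray; then, with all of them sorted, draw the blue calibration plate by its orange grip out from under the pile of gauge cases, between the two yellow posts, so that the pile stays standing in order where it is (do not lift, topple or take down the cases), and lay the plate flat in the nest between the blue corners on the stage. Leave the other things on the bench where they are.

Things in the scene. Friction and masses are not known exactly. Their poses are not given: they have to be found in the camera images.
- stage: fixed flat backlit aluminium inspection stage, 190 (its x) by 250 (its y) mm; origin: centre of its underside, on the bench; z up. Its top, where the samples stand, is 12 mm above the bench; a 4 mm thick dark lip all round rises 8 mm above that top. In it four blue corner pieces, 4 mm high, mark the nest
- nest (a point): centre of the nest on the stage's top surface (12 mm above the bench), 40 mm to +x of the stage's centre; axes as the stage. Inside the blue corners the nest measures 70 (x) by 160 mm (y), for the calibration plate lying with its length along the stage's y, either way round
- green_tray_in (a point): centre of the inner floor (4 mm above the bench) of the fixed green plastic sorting tray, for the green-capped samples; 124 by 124 mm outside, walls 4 mm thick, 24 mm high overall; axes along the walls, z up. The two trays swap places from start to start
- red_tray_in (a point): centre of the inner floor (4 mm above the bench) of the fixed red plastic sorting tray, for the red-capped samples; 124 by 124 mm outside, walls 4 mm thick, 24 mm high overall; axes along the walls, z up. The two trays swap places from start to start
- red1: loose turned steel sample, 70 g, with a red cap: a disc 36 mm across and 14 mm high, and on it the round red cap 20 mm across and 20 mm high (34 mm in all); origin: centre of the disc's underside; z along its axis, towards the cap. Starts cap up on the stage; may be absent
- green1: loose turned steel sample, 70 g, with a green cap: a disc 36 mm across and 14 mm high, and on it the round green cap 20 mm across and 20 mm high (34 mm in all); origin: centre of the disc's underside; z along its axis, towards the cap. Starts cap up on the stage; may be absent
- red2: loose turned steel sample, 70 g, with a red cap: a disc 36 mm across and 14 mm high, and on it the round red cap 20 mm across and 20 mm high (34 mm in all); origin: centre of the disc's underside; z along its axis, towards the cap. Starts cap up on the stage; may be absent
- green2: loose turned steel sample, 70 g, with a green cap: a disc 36 mm across and 14 mm high, and on it the round green cap 20 mm across and 20 mm high (34 mm in all); origin: centre of the disc's underside; z along its axis, towards the cap. Starts cap up on the stage; may be absent
- red3: loose turned steel sample, 70 g, with a red cap: a disc 36 mm across and 14 mm high, and on it the round red cap 20 mm across and 20 mm high (34 mm in all); origin: centre of the disc's underside; z along its axis, towards the cap. Starts cap up on the stage; may be absent
- green3: loose turned steel sample, 70 g, with a green cap: a disc 36 mm across and 14 mm high, and on it the round green cap 20 mm across and 20 mm high (34 mm in all); origin: centre of the disc's underside; z along its axis, towards the cap. Starts cap up on the stage; may be absent
- posts: two fixed yellow posts, 10 by 12 mm, 56 mm high, 70 mm apart, that stop the cases while the plate slides between them to -x; origin: on the bench under the pile's centre as it starts; x points from the posts to the pile; post centres at x = -48, y = +-41 mm, faces to the pile at x = -43 (3 to 6 mm before the lowest case); feet 4 mm high reach out to y = +-74 mm
- plate: blue calibration plate with a dotted white field, 150 (its x) by 60 (y) by 6 mm, 0.12 to 0.2 kg, on the bench under the pile; origin: centre of its underside, z up. On its -x end, which sticks out between the posts, an upright orange grip, 30 (x) by 10 (y) mm, rises from 6 to 38 mm above the underside, 58 mm to -x of the origin. It starts 35 mm to -x of the posts' origin, x axes nearly parallel
- plate_grip (a point): middle of the plate's orange grip, 28 mm above the plate's underside, 58 mm to -x of its origin; axes as the plate
- case1: loose closed gauge case, bottom: grey, 80 (x) by 96 (y) by 22 mm, 70 to 140 g; origin: centre of its underside. One of the pile of three that stands on the plate
- case2: loose closed gauge case, middle: wooden, 76 by 90 by 22 mm, 70 to 140 g; origin: centre of its underside. One of the pile of three that stands on the plate
- case3: loose closed gauge case, top: black, 72 by 84 by 22 mm, 70 to 140 g; origin: centre of its underside. One of the pile of three that stands on the plate
- cleaner: bystander, loose: white closed cleaner bottle, 48 mm across, 120 mm high; origin: centre of its underside
- mug: bystander, loose: white mug, 76 mm across, 85 mm high; origin: centre of its underside
- screwdriver: bystander, loose: screwdriver 160 mm long lying on the bench; origin near the middle
- ring_gauge: bystander, loose: steel ring gauge, 60 mm across, 20 mm high; origin: centre of its underside
- jar: bystander, loose: small amber jar, 48 mm across, 60 mm high; origin: centre of its underside
- loupe: bystander, loose: black loupe, 38 mm across, 35 mm high; origin: centre of its underside
There are look-alikes about, which are no part of the job. Several things have the shape of the case2; the one meant has the colours described above.

How it is judged:
By the outcome, as a careful person would: the job done as asked, in the order asked, and still so for the second after the job is handed in, with the robot touching nothing.
Of red1, green1, red2, green2, red3, green3 only 4 to 6 are there at a start; the rules pass over those that are not, and their reading is None.
At some moment in a run one of red1, green1, red2, green2, red3, green3 may be knocked a few centimetres aside while the robot is not near it.
Once in a run the grip may slacken for a moment while it holds something.
It also fails if it takes over 210 s, if anything falls off the work surface, if the arm or the gripper's body presses on something with over 40 N, if the wrist force passes 120 N, or if a joint passes its speed limit or range.

## Working session

There is one attempt and no reset: what is moved stays moved. The work goes in short steps, Python scripts to look and compute and a tool call to move; the robot and the scene stay as the last step left them, time stands still between calls to the robot, and variables do not carry over. Pictures are saved under pics/ and viewed, at most 14 in all, crops included, and the job is handed in when it is done.

Besides the shell and the picture viewer there is one more tool, called after "Emit:" as a command line: name --argument value ..., lists and objects as JSON in quotes. servo_tool: Moves the arm, as the interface text tells. Its arguments: {"type":"object","properties":{"increments":{"type":"array"},"grip_force":{"type":"number"}},"required":["increments"]}

```bash
mkdir -p pics; cat > h.py <<'E'
import numpy as np, cv2
from workcell import env
def shot(n,f=None):
    im=env.read_camera(n)
    if f: cv2.imwrite('pics/'+f,im[:,:,::-1])
    return im
def K(n):
    c=env.get_calibration(n); f=192/np.tan(np.radians(c['vertical_fov'])/2)
    return c,np.array([[f,0,c['cx']],[0,f,c['cy']],[0,0,1.]])
def ray(n,uv):
    c,k=K(n); R=cv2.Rodrigues(np.array(c['rvec'],float))[0]; t=np.array(c['tvec'],float).ravel()
    return -R.T@t, R.T@np.linalg.inv(k)@np.array([uv[0],uv[1],1.])
def onz(n,uv,z):
    o,d=ray(n,uv); return o+d*(z-o[2])/d[2]
def blobs(im,lo,hi,amin=30):
    h=cv2.cvtColor(im,cv2.COLOR_RGB2HSV); m=cv2.inRange(h,lo,hi)
    n,l,s,c=cv2.connectedComponentsWithStats(m)
    return [(c[i].round(1),s[i]) for i in range(1,n) if s[i][4]>=amin]
E
python3 - <<'E'
from h import *
print({k:np.round(v,3) if k!='clock' else v for k,v in env.get_state().items()})
for n in('scene','top','wrist'):
    im=shot(n,n+'0.png'); print(n,env.get_calibration(n))
E
```

```text
{'clock': 0.0, 'joint_pos': array([0.984, 0.314, 0.045, 1.304, 0.   , 1.431]), 'qvel': array([-0.002, -0.001,  0.002,  0.001,  0.001,  0.   ]), 'tau': array([ 1.0000e-03, -4.8063e+01,  2.9853e+01,  1.9000e-02, -0.0000e+00,
        0.0000e+00]), 'tcp_pos': array([0.248, 0.518, 0.23 ]), 'orientation': array([-0.   ,  0.222,  0.975, -0.001]), 'wrist_force': array([ 0.493, -0.813, -0.53 ]), 'ft_torque': array([ 0.011, -0.01 ,  0.06 ]), 'grip_force': np.float64(0.0), 'finger_gap': np.float64(0.086)}
scene {'vertical_fov': 55.19313063538352, 'cx': 253.45104615429378, 'cy': 192.41611054184187, 'rvec': array([ 1.73488667,  1.70768414, -0.77246527]), 'tvec': array([-0.11619945, -0.32520643,  1.45857183])}
top {'vertical_fov': 51.48525804914832, 'cx': 258.6779866781503, 'cy': 200.28775381476208, 'rvec': array([ 2.27551675, -1.92285559,  0.20420705]), 'tvec': array([0.02353945, 0.59024613, 0.93366476])}
wrist {'vertical_fov': 65.33736280476033, 'cx': 259.4780685153383, 'cy': 190.8929003909436, 'tool_from_camera': array([[-2.32231068e-04, -9.55729435e-01, -2.94246823e-01,
         7.56302009e-02],
       [ 9.99998192e-01, -7.77258300e-04,  1.73533900e-03,
        -8.33252140e-04],
       [-1.88722035e-03, -2.94245888e-01,  9.55727888e-01,
        -1.42930162e-01],
       [ 0.00000000e+00,  0.00000000e+00,  0.00000000e+00,
         1.00000000e+00]])}
```

View pics/top0.png

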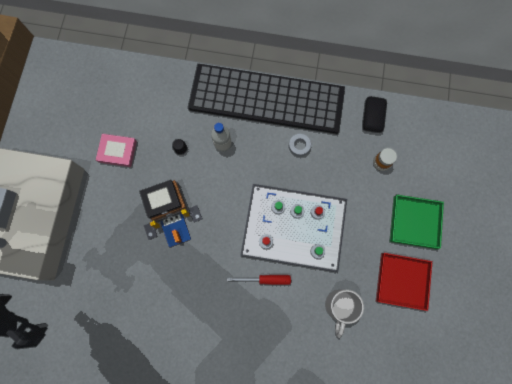

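View pics/scene0.png

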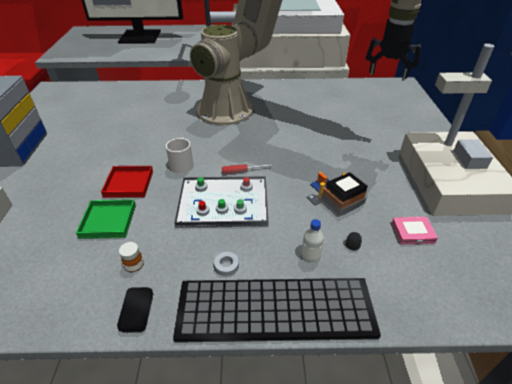

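The top view shows the stage at (295,228). There are three green samples (278,206), (298,210), (318,251) and two red (318,211), (266,241). The green tray is at (417,222), the red tray at (404,282), and the pile at (165,200) with its orange grip at (177,236).

```bash
cat >> h.py <<'E'
G=((50,90,50),(75,255,255)); R1=((0,120,60),(6,255,255)); R2=((174,120,60),(180,255,255)); B=((105,100,60),(125,255,255)); Y=((20,130,90),(32,255,255)); O=((8,170,120),(18,255,255))
E
python3 - <<'E'
from h import *
im=cv2.imread('pics/top0.png')[:,:,::-1].copy()
for nm,r,z,a in(('G',G,.044,15),('R1',R1,.044,10),('R2',R2,.044,10),('B',B,.012,8),('Y',Y,.056,8),('O',O,.036,8)):
    for c,s in blobs(im,*r,a): print(nm,c,s[4],s[2:4],onz('top',c,z)[:2].round(4))
h=cv2.cvtColor(im,cv2.COLOR_RGB2HSV)
for nm,m in(('green',cv2.inRange(h,*G)),('red',cv2.inRange(h,*R1)|cv2.inRange(h,*R2))):
    c=max(cv2.findContours(m,0,2)[0],key=cv2.contourArea); b=cv2.boxPoints(cv2.minAreaRect(c)); p=np.array([onz('top',q,.024)[:2] for q in b]); print(nm,p.mean(0).round(4),p.round(3).tolist())
m=cv2.inRange(h,(0,0,0),(180,255,60)); m[:180]=0;m[275:]=0;m[:,:235]=0;m[:,355:]=0
c=max(cv2.findContours(m,0,2)[0],key=cv2.contourArea); b=cv2.boxPoints(cv2.minAreaRect(c)); p=np.array([onz('top',q,.02)[:2] for q in b]); print('stage',p.mean(0).round(4),p.round(4).tolist(),np.linalg.norm(p-np.roll(p,1,0),axis=1))
cv2.imwrite('pics/c1.png',cv2.resize(im[160:280,130:350],None,fx=3.6,fy=3.6,interpolation=cv2.INTER_CUBIC)[:,:,::-1])
E
```

```text
G [416.9 221.5] 2431 [54 54] [ 0.5944 -0.2798]
G [278.2 205.4] 47 [7 8] [0.5768 0.0712]
G [297.8 209.4] 48 [8 8] [0.575  0.0206]
G [318.7 250.4] 51 [8 8] [ 0.4814 -0.0456]
R1 [318.7 210.2] 38 [7 8] [ 0.5818 -0.0318]
R1 [265.9 240.4] 40 [7 8] [0.484  0.0875]
R1 [404.3 281.3] 2580 [55 58] [ 0.4418 -0.2621]
R1 [274.9 279.2] 288 [32 10] [0.3941 0.0504]
B [218.5 127.3] 79 [10 10] [0.7706 0.2652]
B [270.  194.1] 14 [9 5] [0.6097 0.0966]
B [326.7 203.3] 13 [8 6] [ 0.6102 -0.054 ]
B [176.2 231.3] 424 [29 33] [0.472  0.3195]
B [266.1 220.6] 9 [8 3] [0.5383 0.0952]
B [323.2 229.3] 18 [9 6] [ 0.5406 -0.0541]
Y [183.5 211.1] 27 [6 6] [0.5206 0.3023]
Y [152.6 223. ] 26 [6 6] [0.4784 0.3716]
O [175.5 235.6] 39 [ 6 11] [0.4589 0.3136]
green [ 0.5997 -0.2875] [[0.535, -0.218], [0.662, -0.223], [0.665, -0.359], [0.538, -0.35]]
red [ 0.444  -0.2697] [[0.383, -0.198], [0.506, -0.207], [0.505, -0.343], [0.382, -0.331]]Traceback (most recent call last):
  File "<stdin>", line 9, in <module>
ValueError: max() iterable argument is empty
```

Emit:
servo_tool --increments '[{"roll":-6.4},{"roll":-6.4},{"roll":-6.4},{"roll":-6.5},{"x":-18,"y":-35.5}]'

```text
invalid input at $.increments[0]: expected keys grip, x, y, z, roll
```

Emit:
servo_tool --increments '[{"x":-18,"y":-35.5},{"x":-18,"y":-35.5},{"x":-18,"y":-35.5},{"x":-18,"y":-35.5},{"x":-18,"y":-35.5}]'

```text
invalid input at $.increments[0]: expected keys grip, x, y, z, roll
```

Emit:
servo_tool --increments '[{"x":-18,"y":-35.5},{"x":-18,"y":-35.5},{"x":-18,"y":-35.5},{"x":-18,"y":-35.5},{"x":-18,"y":-35.5}]'

```text
invalid input at $.increments[0]: expected keys grip, x, y, z, roll
```

Emit:
servo_tool --increments '[{"x":-18,"y":-35.5,"grip":0.45},{"x":-18,"y":-35.5,"grip":0.45},{"x":-9,"y":-10,"grip":0.45},{"grip":0.45},{"grip":0.45}]' --grip_force 40

```text
invalid input at $.increments[0]: expected keys grip, x, y, z, roll
```

```bash
cat >> h.py <<'E'
from scipy.spatial.transform import Rotation as Rn
def wz(uv,z,st):
    c,k=K('wrist'); T=np.array(c['tool_from_camera']); q=st['orientation']; R=Rn.from_quat([q[1],q[2],q[3],q[0]]).as_matrix()
    o=R@T[:3,3]+st['tcp_pos']; d=R@T[:3,:3]@np.linalg.inv(k)@np.array([uv[0],uv[1],1.]); return o+d*(z-o[2])/d[2]
def yaw(st):
    q=st['orientation']; x=Rn.from_quat([q[1],q[2],q[3],q[0]]).as_matrix()[:,0]; return np.degrees(np.arctan2(x[1],x[0]))%360
E
python3 - <<'E'
from h import *
st=env.get_state(); im=shot('wrist','w1.png'); print(st['clock'],st['tcp_pos'].round(4),yaw(st).round(2),st['finger_gap'])
for nm,r,a in(('G',G,60),('R1',R1,60),('B',B,60)):
    for c,s in blobs(im,*r,a): print(nm,c,s[4],s[2:4],wz(c,.038 if nm!='B' else .014,st)[:2].round(4))
E
```

```text
0.15 [0.2482 0.5182 0.2306] 154.4 0.08530772081248231
B [203.9 332.7] 284 [35 18] [0.441  0.3347]
```

View pics/w1.png

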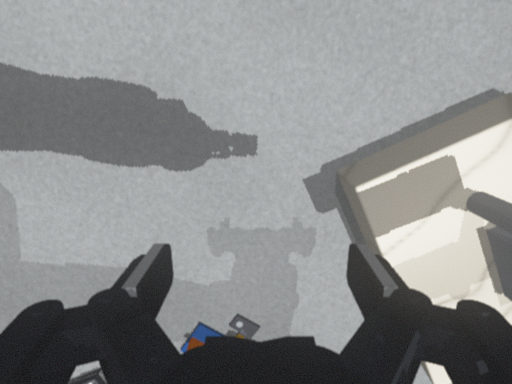

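The refused moves left the arm at its start, so this wrist view shows only the plate's blue corner at (204,333) and nothing else of use. I'll resend the moves with all five keys in each row.

Emit:
servo_tool --increments '[{"grip":0,"x":0,"y":0,"z":0,"roll":-6.4},{"grip":0,"x":0,"y":0,"z":0,"roll":-6.4},{"grip":0,"x":0,"y":0,"z":0,"roll":-6.4},{"grip":0,"x":0,"y":0,"z":0,"roll":-6.4},{"grip":0,"x":-18,"y":-35.5,"z":0,"roll":0}]' --grip_force 40

```text
clock: 0.62
tcp_pos: [0.2649, 0.4867, 0.2305]
orientation: [-0.0, -0.005, 1.0, 0.001]
wrist_force: [1.9, -0.6, 0.5]
finger_gap: 0.0854
grip_force: 0.0
```

Emit:
servo_tool --increments '[{"grip":0,"x":-18,"y":-35.5,"z":0,"roll":0},{"grip":0,"x":-18,"y":-35.5,"z":0,"roll":0},{"grip":0,"x":-18,"y":-35.5,"z":0,"roll":0},{"grip":0,"x":-18,"y":-35.5,"z":0,"roll":0},{"grip":0,"x":-18,"y":-35.5,"z":0,"roll":0}]'

```text
clock: 1.03
tcp_pos: [0.3567, 0.3039, 0.2313]
orientation: [0.0, -0.0, 1.0, 0.0]
wrist_force: [1.2, -0.2, -0.5]
finger_gap: 0.0851
grip_force: 0.0
```

Emit:
servo_tool --increments '[{"grip":0,"x":-18,"y":-35.5,"z":0,"roll":0},{"grip":0,"x":-18,"y":-35.5,"z":0,"roll":0},{"grip":0,"x":-18,"y":-35.5,"z":0,"roll":0},{"grip":0,"x":-18,"y":-35.5,"z":0,"roll":0},{"grip":0,"x":-18,"y":-35.5,"z":0,"roll":0}]'

```text
clock: 1.45
tcp_pos: [0.4469, 0.1262, 0.2314]
orientation: [0.0, 0.0, 1.0, 0.0]
wrist_force: [0.6, 1.5, -0.4]
finger_gap: 0.0853
grip_force: 0.0
```

Emit:
servo_tool --increments '[{"grip":0.45,"x":-18,"y":-35.5,"z":0,"roll":0},{"grip":0.45,"x":-18,"y":-35.5,"z":0,"roll":0},{"grip":0.45,"x":-18,"y":-35.5,"z":0,"roll":0},{"grip":0.45,"x":0,"y":0,"z":0,"roll":0},{"grip":0.45,"x":0,"y":0,"z":0,"roll":0}]'

```text
clock: 1.87
tcp_pos: [0.501, 0.0197, 0.2308]
orientation: [-0.0, 0.002, 1.0, 0.0]
wrist_force: [-0.9, -0.4, 0.8]
finger_gap: 0.0469
grip_force: 0.0
```

```bash
python3 - <<'E'
from h import *
st=env.get_state(); im=shot('wrist','w2.png'); print(st['clock'],st['tcp_pos'].round(4),yaw(st).round(2),st['finger_gap'])
for nm,r,a in(('G',G,60),('R1',R1,60),('B',B,60)):
    for c,s in blobs(im,*r,a): print(nm,c,s[4],s[2:4],wz(c,.038 if nm!='B' else .014,st)[:2].round(4))
E
```

```text
1.8667 [0.501  0.0197 0.2308] 179.75 0.0468836202863781
G [200. 155.] 143 [18 12] [ 0.4857 -0.0474]
G [ 38.3 239.5] 7082 [85 93] [ 0.5899 -0.2534]
G [260.1 230.2] 175 [15 15] [0.5789 0.0202]
G [301.8 231.3] 165 [15 14] [0.5806 0.0712]
R1 [286.2  69.8] 1488 [72 32] [0.3965 0.0481]
R1 [ 33.1 117.8] 7367 [ 77 112] [ 0.444  -0.2267]
R1 [320.5 154.2] 203 [16 17] [0.4855 0.0889]
R1 [217.6 234.7] 128 [14 14] [ 0.5846 -0.0321]
B [493.4 142.7] 1157 [37 66] [0.4769 0.3005]
```

View pics/w2.png

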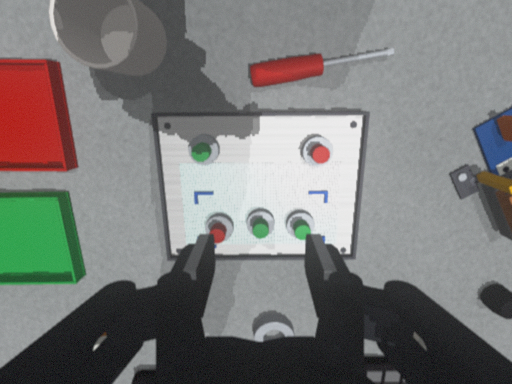

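The wrist view shows the stage with all five samples: red (320,154) and (217,235), green (200,155), (260,230) and (302,231). They agree with the top view to within 4 mm. I'll take the near red first.

Emit:
servo_tool --increments '[{"grip":0.45,"x":8,"y":34,"z":20,"roll":0},{"grip":0.45,"x":8,"y":34,"z":20,"roll":0},{"grip":0.45,"x":0,"y":0,"z":41,"roll":0},{"grip":0.45,"x":0,"y":0,"z":41,"roll":0},{"grip":0.45,"x":0,"y":0,"z":41,"roll":0}]'

```text
clock: 2.33
tcp_pos: [0.4836, 0.0922, 0.0676]
orientation: [0.001, -0.002, 1.0, 0.0]
wrist_force: [0.3, -0.0, -1.1]
finger_gap: 0.047
grip_force: 0.0
```

Emit:
servo_tool --increments '[{"grip":0.45,"x":0,"y":0,"z":20,"roll":0},{"grip":0.45,"x":0,"y":0,"z":10,"roll":0},{"grip":0.45,"x":0,"y":0,"z":6,"roll":0},{"grip":0.45,"x":0,"y":0,"z":0,"roll":0}]'

```text
clock: 2.67
tcp_pos: [0.484, 0.0905, 0.0321]
orientation: [-0.0, -0.001, 1.0, 0.0]
wrist_force: [-0.0, -0.7, -0.7]
finger_gap: 0.0472
grip_force: 0.0
```

Emit:
servo_tool --increments '[{"grip":0.9,"x":0,"y":0,"z":0,"roll":0},{"grip":0.9,"x":0,"y":0,"z":0,"roll":0},{"grip":0.9,"x":0,"y":0,"z":0,"roll":0},{"grip":0.9,"x":0,"y":0,"z":0,"roll":0}]'

```text
clock: 3.0
tcp_pos: [0.4861, 0.0897, 0.0342]
orientation: [0.002, 0.0, 1.0, 0.0]
wrist_force: [-0.9, 1.4, 6.7]
finger_gap: 0.0181
grip_force: 39.0
```

Emit:
servo_tool --increments '[{"grip":0.9,"x":0,"y":0,"z":-20,"roll":0},{"grip":0.9,"x":0,"y":0,"z":-40,"roll":0},{"grip":0.9,"x":0,"y":0,"z":-40,"roll":0},{"grip":0.9,"x":3,"y":-20,"z":-15,"roll":0},{"grip":0.9,"x":7.5,"y":-40,"z":0,"roll":0}]'

```text
clock: 3.42
tcp_pos: [0.4784, 0.0309, 0.153]
orientation: [0.006, -0.003, 1.0, 0.0]
wrist_force: [1.3, -1.7, -1.1]
finger_gap: 0.0177
grip_force: 39.2
```

Emit:
servo_tool --increments '[{"grip":0.9,"x":7.5,"y":-40,"z":0,"roll":0},{"grip":0.9,"x":7.5,"y":-40,"z":0,"roll":0},{"grip":0.9,"x":7.5,"y":-40,"z":0,"roll":0},{"grip":0.9,"x":7.5,"y":-40,"z":0,"roll":0},{"grip":0.9,"x":7.5,"y":-40,"z":0,"roll":0}]'

```text
clock: 3.83
tcp_pos: [0.436, -0.1725, 0.1483]
orientation: [0.001, 0.0, 1.0, -0.0]
wrist_force: [0.7, 0.3, -0.1]
finger_gap: 0.0178
grip_force: 39.2
```

Emit:
servo_tool --increments '[{"grip":0.9,"x":7.5,"y":-40,"z":0,"roll":0},{"grip":0.9,"x":7.5,"y":-40,"z":0,"roll":0},{"grip":0.9,"x":5,"y":-18,"z":0,"roll":0},{"grip":0.9,"x":0,"y":0,"z":0,"roll":0}]'

```text
clock: 4.17
tcp_pos: [0.416, -0.2731, 0.1481]
orientation: [0.001, 0.003, 1.0, -0.001]
wrist_force: [-0.0, -0.2, -0.4]
finger_gap: 0.0181
grip_force: 39.3
```

```bash
python3 - <<'E'
from h import *
st=env.get_state(); im=shot('wrist','w3.png'); print(st['clock'],st['tcp_pos'].round(4),st['finger_gap'],st['grip_force'])
c=blobs(im,*R1,40)+blobs(im,*G,40)
for b,s in c: print(b,s)
E
```

```text
4.1667 [ 0.416  -0.2731  0.1481] 0.01811384487292109 39.31582868099213
[261.2 190.3] [  193   145   137   126 10877]
[259.4 249.4] [ 241  224   38   50 1478]
[496.9 345.7] [487 338  20  17 239]
[504.7 258.1] [496 249  16  18 229]
[259.5 314.7] [ 231  285   58   58 2717]
```

View pics/w3.png

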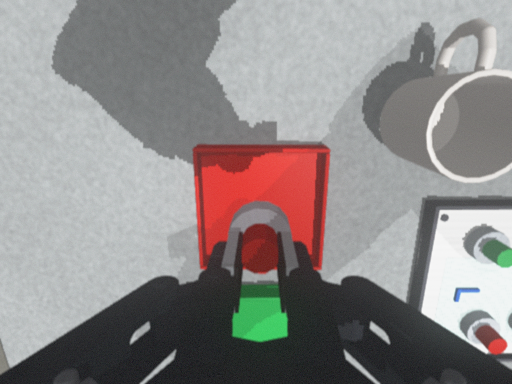

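The sample is held at (261,245) and the red tray spans columns 193–330, with its near wall at row 145.

```bash
python3 - <<'E'
from h import *
st=env.get_state()
for p in((193,146),(330,146)): print(wz(p,.024,st)[:2].round(4))
E
```

```text
[ 0.3805 -0.3299]
[ 0.3811 -0.2079]
```

Emit:
servo_tool --increments '[{"grip":0.9,"x":0,"y":3,"z":40,"roll":0},{"grip":0.9,"x":0,"y":0,"z":40,"roll":0},{"grip":0.9,"x":0,"y":0,"z":25,"roll":0},{"grip":0.9,"x":0,"y":0,"z":10,"roll":0},{"grip":0.9,"x":0,"y":0,"z":5,"roll":0}]'

```text
clock: 4.63
tcp_pos: [0.4154, -0.2632, 0.0261]
orientation: [-0.001, -0.001, 1.0, 0.001]
wrist_force: [-11.4, 9.5, 38.3]
finger_gap: 0.0181
grip_force: 43.0
```

Emit:
servo_tool --increments '[{"grip":0.9,"x":0,"y":0,"z":0,"roll":0},{"grip":0.55,"x":0,"y":0,"z":0,"roll":0},{"grip":0.5,"x":0,"y":0,"z":0,"roll":0},{"grip":0.5,"x":0,"y":0,"z":0,"roll":0},{"grip":0.5,"x":0,"y":0,"z":-10,"roll":0}]'

```text
clock: 5.05
tcp_pos: [0.4162, -0.265, 0.0372]
orientation: [-0.0, -0.0, 1.0, 0.0]
wrist_force: [0.4, -0.4, 1.1]
finger_gap: 0.0426
grip_force: 0.0
```

Emit:
servo_tool --increments '[{"grip":0.5,"x":0,"y":0,"z":-40,"roll":0},{"grip":0.5,"x":0,"y":0,"z":-40,"roll":0},{"grip":0.45,"x":-10,"y":16,"z":-31,"roll":0},{"grip":0.45,"x":-23.5,"y":33.5,"z":0,"roll":0},{"grip":0.45,"x":-23.5,"y":33.5,"z":0,"roll":0}]'

```text
clock: 5.47
tcp_pos: [0.4759, -0.1837, 0.1527]
orientation: [0.003, 0.002, 1.0, -0.002]
wrist_force: [0.4, 0.3, -0.2]
finger_gap: 0.0472
grip_force: 0.0
```

```bash
cat >> h.py <<'E'
def samples():
    im=shot('top')
    for nm,r in(('G',G),('R',R1)):
        for c,s in blobs(im,*r,12):
            if s[4]<150: print(nm,c,s[4],onz('top',c,.043)[:2].round(4))
    st=env.get_state(); print(st['clock'],st['tcp_pos'].round(4),yaw(st).round(2),st['finger_gap'].round(4),st['joint_pos'].round(2))
    return im
E
python3 -c "
from h import *
samples()"
```

```text
G [278.2 205.4] 47 [0.5771 0.0712]
G [297.8 209.3] 47 [0.5754 0.0206]
G [318.7 250.4] 51 [ 0.4815 -0.0457]
R [318.6 210.2] 37 [ 0.5819 -0.0317]Traceback (most recent call last):
  File "<string>", line 3, in <module>
    samples()
    ~~~~~~~^^
  File "h.py", line 31, in samples
    st=env.get_state(); print(st['clock'],st['tcp_pos'].round(4),yaw(st).round(2),st['finger_gap'].round(4),st['joint_pos'].round(2))
                                                                                  ^^^^^^^^^^^^^^^^^^^^^^
AttributeError: 'float' object has no attribute 'round'
```

```bash
sed -i "s/st\['finger_gap'\].round(4)/round(st['finger_gap'],4)/" h.py
```

Emit:
servo_tool --increments '[{"grip":0.52,"x":-22,"y":30,"z":0,"roll":0},{"grip":0.52,"x":-22,"y":30,"z":0,"roll":0},{"grip":0.52,"x":-22,"y":30,"z":0,"roll":0},{"grip":0.52,"x":-22,"y":30,"z":0,"roll":0},{"grip":0.52,"x":-22,"y":30,"z":0,"roll":0}]'

```text
clock: 5.93
tcp_pos: [0.5845, -0.031, 0.1496]
orientation: [0.001, -0.0, 1.0, -0.0]
wrist_force: [0.7, -1.0, 0.1]
finger_gap: 0.0412
grip_force: 0.0
```

Emit:
servo_tool --increments '[{"grip":0.52,"x":0,"y":0,"z":40,"roll":0},{"grip":0.52,"x":0,"y":0,"z":30,"roll":0},{"grip":0.52,"x":0,"y":0,"z":20,"roll":0},{"grip":0.52,"x":0,"y":0,"z":0,"roll":0}]'

```text
clock: 6.27
tcp_pos: [0.5801, -0.0314, 0.0545]
orientation: [-0.004, -0.0, 1.0, 0.001]
wrist_force: [-1.0, 0.1, -0.6]
finger_gap: 0.0412
grip_force: 0.0
```

Emit:
servo_tool --increments '[{"grip":0.52,"x":0,"y":0,"z":15,"roll":0},{"grip":0.52,"x":0,"y":0,"z":8,"roll":0},{"grip":0.9,"x":0,"y":0,"z":0,"roll":0},{"grip":0.9,"x":0,"y":0,"z":0,"roll":0},{"grip":0.9,"x":0,"y":0,"z":0,"roll":0}]'

```text
clock: 6.68
tcp_pos: [0.5842, -0.0327, 0.0367]
orientation: [0.001, 0.0, 1.0, -0.0]
wrist_force: [-0.2, 0.2, -0.3]
finger_gap: 0.0176
grip_force: 39.0
```

Emit:
servo_tool --increments '[{"grip":0.9,"x":0,"y":0,"z":0,"roll":0},{"grip":0.9,"x":0,"y":0,"z":-20,"roll":0},{"grip":0.9,"x":0,"y":0,"z":-40,"roll":0},{"grip":0.9,"x":0,"y":0,"z":-40,"roll":0},{"grip":0.9,"x":0,"y":0,"z":-15,"roll":0}]'

```text
clock: 7.1
tcp_pos: [0.5861, -0.0329, 0.1567]
orientation: [0.004, -0.0, 1.0, -0.001]
wrist_force: [1.7, -0.1, -0.2]
finger_gap: 0.0178
grip_force: 39.9
```

Emit:
servo_tool --increments '[{"grip":0.9,"x":16,"y":-34,"z":0,"roll":0},{"grip":0.9,"x":16,"y":-34,"z":0,"roll":0},{"grip":0.9,"x":16,"y":-34,"z":0,"roll":0},{"grip":0.9,"x":16,"y":-34,"z":0,"roll":0},{"grip":0.9,"x":16,"y":-34,"z":0,"roll":0}]'

```text
clock: 7.52
tcp_pos: [0.5028, -0.2038, 0.1513]
orientation: [0.001, -0.0, 1.0, -0.0]
wrist_force: [0.4, -0.3, -1.2]
finger_gap: 0.0174
grip_force: 40.0
```

Emit:
servo_tool --increments '[{"grip":0.9,"x":16,"y":-34,"z":0,"roll":0},{"grip":0.9,"x":16,"y":-34,"z":0,"roll":0},{"grip":0.9,"x":0,"y":0,"z":0,"roll":0}]'

```text
clock: 7.77
tcp_pos: [0.4695, -0.2763, 0.1512]
orientation: [0.0, 0.003, 1.0, -0.002]
wrist_force: [1.1, 1.1, -0.4]
finger_gap: 0.0175
grip_force: 40.1
```

Emit:
servo_tool --increments '[{"grip":0.9,"x":0,"y":4,"z":40,"roll":0},{"grip":0.9,"x":0,"y":0,"z":40,"roll":0},{"grip":0.9,"x":0,"y":0,"z":25,"roll":0},{"grip":0.9,"x":0,"y":0,"z":10,"roll":0},{"grip":0.9,"x":0,"y":0,"z":5,"roll":0}]'

```text
clock: 8.18
tcp_pos: [0.4706, -0.2654, 0.029]
orientation: [-0.001, -0.0, 1.0, 0.001]
wrist_force: [0.6, 0.1, 0.0]
finger_gap: 0.0173
grip_force: 40.1
```

Emit:
servo_tool --increments '[{"grip":0.9,"x":0,"y":0,"z":0,"roll":0},{"grip":0.55,"x":0,"y":0,"z":0,"roll":0},{"grip":0.5,"x":0,"y":0,"z":0,"roll":0},{"grip":0.5,"x":0,"y":0,"z":0,"roll":0},{"grip":0.5,"x":0,"y":0,"z":-10,"roll":0}]'

```text
clock: 8.6
tcp_pos: [0.4712, -0.2661, 0.0403]
orientation: [-0.0, -0.0, 1.0, 0.0]
wrist_force: [-1.4, 0.8, -0.3]
finger_gap: 0.0428
grip_force: 0.0
```

Emit:
servo_tool --increments '[{"grip":0.5,"x":0,"y":0,"z":-40,"roll":0},{"grip":0.5,"x":0,"y":0,"z":-40,"roll":0},{"grip":0.45,"x":0,"y":40,"z":-10,"roll":0},{"grip":0.45,"x":0,"y":40,"z":-10,"roll":0},{"grip":0.45,"x":0,"y":40,"z":0,"roll":0}]'

```text
clock: 9.02
tcp_pos: [0.4733, -0.1467, 0.1445]
orientation: [0.003, 0.001, 1.0, -0.001]
wrist_force: [1.0, 1.7, -0.3]
finger_gap: 0.0468
grip_force: 0.0
```

```bash
python3 -c "
from h import *
im=samples();cv2.imwrite('pics/t2.png',im[:,:,::-1])"
```

```text
G [278.2 205.4] 47 [0.5771 0.0712]
G [297.8 209.3] 47 [0.5754 0.0206]
G [318.7 250.4] 51 [ 0.4815 -0.0457]
9.0667 [ 0.4711 -0.139   0.1431] 180.22 0.0469 [-0.45  0.2  -0.33  1.04  0.   -0.46]
```

Emit:
servo_tool --increments '[{"grip":0.45,"x":-4,"y":33,"z":0,"roll":0},{"grip":0.45,"x":-4,"y":33,"z":30,"roll":0},{"grip":0.45,"x":-4,"y":33,"z":35,"roll":0},{"grip":0.45,"x":0,"y":0,"z":20,"roll":0},{"grip":0.45,"x":0,"y":0,"z":0,"roll":0}]'

```text
clock: 9.48
tcp_pos: [0.4799, -0.052, 0.0597]
orientation: [-0.003, -0.002, 1.0, 0.001]
wrist_force: [-1.8, -0.4, -0.9]
finger_gap: 0.0467
grip_force: 0.0
```

Emit:
servo_tool --increments '[{"grip":0.45,"x":0,"y":3,"z":15,"roll":0},{"grip":0.45,"x":0,"y":0,"z":7,"roll":0},{"grip":0.9,"x":0,"y":0,"z":0,"roll":0},{"grip":0.9,"x":0,"y":0,"z":0,"roll":0},{"grip":0.9,"x":0,"y":0,"z":0,"roll":0}]'

```text
clock: 9.9
tcp_pos: [0.4835, -0.052, 0.0414]
orientation: [0.001, 0.0, 1.0, -0.0]
wrist_force: [-0.2, 0.3, 0.7]
finger_gap: 0.017
grip_force: 39.0
```

Emit:
servo_tool --increments '[{"grip":0.9,"x":0,"y":0,"z":0,"roll":0},{"grip":0.9,"x":0,"y":0,"z":-20,"roll":0},{"grip":0.9,"x":0,"y":0,"z":-40,"roll":0},{"grip":0.9,"x":0,"y":0,"z":-40,"roll":0},{"grip":0.9,"x":0,"y":0,"z":-15,"roll":0}]'

```text
clock: 10.32
tcp_pos: [0.4851, -0.0521, 0.1608]
orientation: [0.004, 0.0, 1.0, -0.001]
wrist_force: [0.7, 0.7, -0.0]
finger_gap: 0.0165
grip_force: 39.2
```

Emit:
servo_tool --increments '[{"grip":0.9,"x":-12.6,"y":-34,"z":0,"roll":0},{"grip":0.9,"x":-12.6,"y":-34,"z":0,"roll":0},{"grip":0.9,"x":-12.6,"y":-34,"z":0,"roll":0},{"grip":0.9,"x":-12.6,"y":-34,"z":0,"roll":0},{"grip":0.9,"x":-12.6,"y":-34,"z":0,"roll":0}]'

```text
clock: 10.73
tcp_pos: [0.5461, -0.2232, 0.156]
orientation: [0.001, 0.0, 1.0, -0.0]
wrist_force: [0.5, 0.4, -1.3]
finger_gap: 0.0168
grip_force: 39.2
```

Emit:
servo_tool --increments '[{"grip":0.9,"x":-12.6,"y":-34,"z":0,"roll":0},{"grip":0.9,"x":-12.6,"y":-34,"z":0,"roll":0},{"grip":0.9,"x":0,"y":0,"z":0,"roll":0},{"grip":0.9,"x":0,"y":0,"z":0,"roll":0}]'

```text
clock: 11.07
tcp_pos: [0.5708, -0.2916, 0.1547]
orientation: [-0.0, 0.002, 1.0, 0.0]
wrist_force: [0.2, 0.8, -0.4]
finger_gap: 0.0166
grip_force: 39.3
```

```bash
python3 - <<'E'
from h import *
st=env.get_state(); im=shot('wrist','w4.png'); print(st['tcp_pos'].round(4))
h=cv2.inRange(cv2.cvtColor(im,cv2.COLOR_RGB2HSV),*G)
for r in(140,150,160,170,180,200):
    x=np.where(h[r])[0]; print(r,(x.min(),x.max(),len(x)) if len(x) else 0)
x=np.where(h.any(1))[0]; print(x.min())
E
```

```text
[ 0.5708 -0.2916  0.1547]
140 0
150 (np.int64(195), np.int64(326), 132)
160 (np.int64(194), np.int64(325), 132)
170 (np.int64(195), np.int64(325), 131)
180 (np.int64(195), np.int64(324), 130)
200 (np.int64(197), np.int64(323), 107)
146
```

Emit:
servo_tool --increments '[{"grip":0.9,"x":0,"y":2,"z":40,"roll":0},{"grip":0.9,"x":0,"y":0,"z":40,"roll":0},{"grip":0.9,"x":0,"y":0,"z":25,"roll":0},{"grip":0.9,"x":0,"y":0,"z":10,"roll":0},{"grip":0.9,"x":0,"y":0,"z":5,"roll":0}]'

```text
clock: 11.53
tcp_pos: [0.5693, -0.2851, 0.0336]
orientation: [-0.002, -0.001, 1.0, 0.001]
wrist_force: [0.4, -0.3, 0.9]
finger_gap: 0.0169
grip_force: 39.5
```

Emit:
servo_tool --increments '[{"grip":0.9,"x":0,"y":0,"z":0,"roll":0},{"grip":0.55,"x":0,"y":0,"z":0,"roll":0},{"grip":0.5,"x":0,"y":0,"z":0,"roll":0},{"grip":0.5,"x":0,"y":0,"z":0,"roll":0},{"grip":0.5,"x":0,"y":0,"z":-10,"roll":0}]'

```text
clock: 11.95
tcp_pos: [0.5705, -0.287, 0.0451]
orientation: [-0.0, 0.0, 1.0, 0.0]
wrist_force: [-1.7, 1.0, -0.3]
finger_gap: 0.0428
grip_force: 0.0
```

Emit:
servo_tool --increments '[{"grip":0.5,"x":0,"y":0,"z":-40,"roll":0},{"grip":0.5,"x":0,"y":0,"z":-40,"roll":0},{"grip":0.45,"x":0,"y":40,"z":-20,"roll":0},{"grip":0.45,"x":0,"y":40,"z":0,"roll":0},{"grip":0.45,"x":0,"y":40,"z":0,"roll":0}]'

```text
clock: 12.37
tcp_pos: [0.5726, -0.1704, 0.1478]
orientation: [0.003, 0.001, 1.0, -0.001]
wrist_force: [0.1, 0.5, -0.6]
finger_gap: 0.0467
grip_force: 0.0
```

Emit:
servo_tool --increments '[{"grip":0.45,"x":0,"y":40,"z":0,"roll":0},{"grip":0.45,"x":0,"y":40,"z":0,"roll":0},{"grip":0.45,"x":0,"y":40,"z":0,"roll":0},{"grip":0.45,"x":0,"y":0,"z":0,"roll":0}]'

```text
clock: 12.7
tcp_pos: [0.5704, -0.0435, 0.1456]
orientation: [0.001, -0.003, 1.0, 0.001]
wrist_force: [-0.7, -0.1, -0.5]
finger_gap: 0.0468
grip_force: 0.0
```

```bash
python3 -c "
from h import *
im=samples();cv2.imwrite('pics/t3.png',im[:,:,::-1])"
```

```text
G [278.2 205.4] 47 [0.5771 0.0712]
G [297.8 209.4] 48 [0.5752 0.0206]
R [429.2 272.6] 85 [ 0.4729 -0.3209]
12.75 [ 0.5709 -0.0464  0.1455] 180.33 0.0468 [-0.22  0.35 -0.12  1.1   0.   -0.23]
```

Emit:
servo_tool --increments '[{"grip":0.5,"x":-3,"y":34,"z":0,"roll":0},{"grip":0.5,"x":-4,"y":34,"z":20,"roll":0},{"grip":0.5,"x":0,"y":0,"z":40,"roll":0},{"grip":0.5,"x":0,"y":0,"z":25,"roll":0},{"grip":0.5,"x":0,"y":0,"z":0,"roll":0}]'

```text
clock: 13.17
tcp_pos: [0.5744, 0.0181, 0.0545]
orientation: [-0.004, -0.0, 1.0, 0.0]
wrist_force: [-0.8, 0.3, -0.8]
finger_gap: 0.0426
grip_force: 0.0
```

Emit:
servo_tool --increments '[{"grip":0.5,"x":0,"y":0,"z":16,"roll":0},{"grip":0.5,"x":0,"y":0,"z":8,"roll":0},{"grip":0.9,"x":0,"y":0,"z":0,"roll":0},{"grip":0.9,"x":0,"y":0,"z":0,"roll":0},{"grip":0.9,"x":0,"y":0,"z":0,"roll":0}]'

```text
clock: 13.58
tcp_pos: [0.5788, 0.0174, 0.0363]
orientation: [0.001, 0.0, 1.0, -0.0]
wrist_force: [0.3, -0.9, -0.7]
finger_gap: 0.0175
grip_force: 39.0
```

Emit:
servo_tool --increments '[{"grip":0.9,"x":0,"y":0,"z":0,"roll":0},{"grip":0.9,"x":0,"y":0,"z":-20,"roll":0},{"grip":0.9,"x":0,"y":0,"z":-40,"roll":0},{"grip":0.9,"x":0,"y":0,"z":-40,"roll":0},{"grip":0.9,"x":0,"y":0,"z":-15,"roll":0}]'

```text
clock: 14.0
tcp_pos: [0.5806, 0.0177, 0.1563]
orientation: [0.004, -0.0, 1.0, -0.0]
wrist_force: [1.2, 0.1, -0.1]
finger_gap: 0.0175
grip_force: 39.2
```

Emit:
servo_tool --increments '[{"grip":0.9,"x":-6.5,"y":-40,"z":0,"roll":0},{"grip":0.9,"x":-6.5,"y":-40,"z":0,"roll":0},{"grip":0.9,"x":-6.5,"y":-40,"z":0,"roll":0},{"grip":0.9,"x":-6.5,"y":-40,"z":0,"roll":0},{"grip":0.9,"x":-6.5,"y":-40,"z":0,"roll":0}]'

```text
clock: 14.42
tcp_pos: [0.6107, -0.1838, 0.151]
orientation: [0.001, -0.0, 1.0, -0.0]
wrist_force: [1.0, -0.0, -0.3]
finger_gap: 0.0177
grip_force: 39.2
```

Emit:
servo_tool --increments '[{"grip":0.9,"x":-6.5,"y":-40,"z":0,"roll":0},{"grip":0.9,"x":-6.5,"y":-40,"z":0,"roll":0},{"grip":0.9,"x":0,"y":0,"z":0,"roll":0},{"grip":0.9,"x":0,"y":0,"z":0,"roll":0}]'

```text
clock: 14.75
tcp_pos: [0.6232, -0.2648, 0.1498]
orientation: [0.0, 0.002, 1.0, -0.0]
wrist_force: [-1.1, 0.4, -0.5]
finger_gap: 0.018
grip_force: 39.3
```

Emit:
servo_tool --increments '[{"grip":0.9,"x":0,"y":0,"z":40,"roll":0},{"grip":0.9,"x":0,"y":0,"z":40,"roll":0},{"grip":0.9,"x":0,"y":0,"z":25,"roll":0},{"grip":0.9,"x":0,"y":0,"z":10,"roll":0},{"grip":0.9,"x":0,"y":0,"z":5,"roll":0}]'

```text
clock: 15.17
tcp_pos: [0.6219, -0.2597, 0.0281]
orientation: [-0.002, -0.001, 1.0, 0.001]
wrist_force: [-5.6, 5.2, 17.7]
finger_gap: 0.018
grip_force: 41.2
```

Emit:
servo_tool --increments '[{"grip":0.9,"x":0,"y":0,"z":0,"roll":0},{"grip":0.6,"x":0,"y":0,"z":0,"roll":0},{"grip":0.6,"x":0,"y":0,"z":0,"roll":0},{"grip":0.6,"x":0,"y":0,"z":0,"roll":0},{"grip":0.6,"x":0,"y":0,"z":-10,"roll":0}]'

```text
clock: 15.58
tcp_pos: [0.623, -0.2617, 0.0396]
orientation: [-0.0, -0.0, 1.0, 0.0]
wrist_force: [-0.3, -0.9, -0.6]
finger_gap: 0.0339
grip_force: 0.0
```

Emit:
servo_tool --increments '[{"grip":0.6,"x":0,"y":0,"z":-40,"roll":0},{"grip":0.5,"x":0,"y":0,"z":-40,"roll":0},{"grip":0.45,"x":6,"y":40,"z":-20,"roll":0},{"grip":0.45,"x":6,"y":40,"z":0,"roll":0},{"grip":0.45,"x":6,"y":40,"z":0,"roll":0}]'

```text
clock: 16.0
tcp_pos: [0.6075, -0.1455, 0.1424]
orientation: [0.003, 0.001, 1.0, -0.001]
wrist_force: [0.6, 0.7, -0.0]
finger_gap: 0.0468
grip_force: 0.0
```

Emit:
servo_tool --increments '[{"grip":0.45,"x":6,"y":40,"z":0,"roll":0},{"grip":0.45,"x":6,"y":40,"z":0,"roll":0},{"grip":0.45,"x":6,"y":40,"z":0,"roll":0},{"grip":0.45,"x":6,"y":40,"z":0,"roll":0},{"grip":0.45,"x":0,"y":0,"z":0,"roll":0}]'

```text
clock: 16.42
tcp_pos: [0.5804, 0.0215, 0.1401]
orientation: [0.0, -0.004, 1.0, 0.001]
wrist_force: [0.2, -0.2, -0.7]
finger_gap: 0.0468
grip_force: 0.0
```

```bash
python3 -c "
from h import *
im=samples();cv2.imwrite('pics/t4.png',cv2.resize(im[150:340,220:480],None,fx=3,fy=3)[:,:,::-1])"
```

```text
16.4667 [0.5814 0.0186 0.1401] 180.33 0.0471 [-0.11  0.37 -0.11  1.1   0.   -0.11]
```

View pics/t4.png

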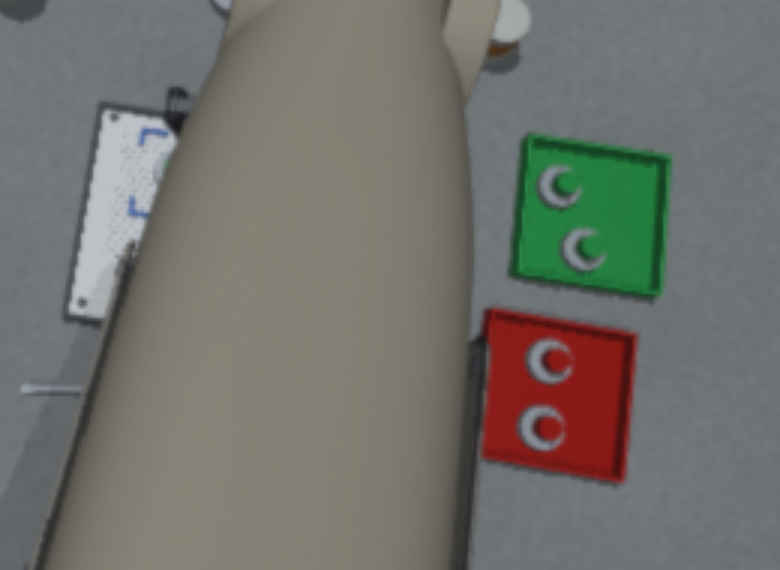

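The crop shows two reds in the red tray and two greens in the green tray. The last green's disc edge shows at about (165,165) of the crop, half hidden by the arm.

```bash
python3 - <<'E'
from h import *
st=env.get_state(); im=shot('wrist'); print(st['tcp_pos'].round(4))
for c,s in blobs(im,*G,40): print(c,s,wz(c,.04,st)[:2].round(4))
E
```

```text
[0.5814 0.0186 0.1401]
[  7.7 226.9] [   0  164   24  101 1293] [ 0.6149 -0.203 ]
[322.1 189.8] [311 179  23  22 387] [0.5794 0.0717]
```

Emit:
servo_tool --increments '[{"grip":0.5,"x":1,"y":27,"z":0,"roll":0},{"grip":0.5,"x":0,"y":27,"z":20,"roll":0},{"grip":0.5,"x":0,"y":0,"z":40,"roll":0},{"grip":0.5,"x":0,"y":0,"z":22,"roll":0},{"grip":0.5,"x":0,"y":0,"z":0,"roll":0}]'

```text
clock: 16.93
tcp_pos: [0.5777, 0.068, 0.052]
orientation: [-0.004, 0.001, 1.0, -0.0]
wrist_force: [-1.5, 0.2, 0.2]
finger_gap: 0.0424
grip_force: 0.0
```

Emit:
servo_tool --increments '[{"grip":0.5,"x":0,"y":0,"z":16,"roll":0},{"grip":0.5,"x":0,"y":0,"z":5,"roll":0},{"grip":0.9,"x":0,"y":0,"z":0,"roll":0},{"grip":0.9,"x":0,"y":0,"z":0,"roll":0},{"grip":0.9,"x":0,"y":0,"z":0,"roll":0}]'

```text
clock: 17.35
tcp_pos: [0.582, 0.0684, 0.0368]
orientation: [0.001, 0.0, 1.0, -0.0]
wrist_force: [0.2, 0.4, -0.2]
finger_gap: 0.0176
grip_force: 39.0
```

Emit:
servo_tool --increments '[{"grip":0.9,"x":0,"y":0,"z":0,"roll":0},{"grip":0.9,"x":0,"y":0,"z":-20,"roll":0},{"grip":0.9,"x":0,"y":0,"z":-40,"roll":0},{"grip":0.9,"x":0,"y":0,"z":-40,"roll":0},{"grip":0.9,"x":0,"y":0,"z":-15,"roll":0}]'

```text
clock: 17.77
tcp_pos: [0.5835, 0.069, 0.1567]
orientation: [0.004, -0.0, 1.0, -0.0]
wrist_force: [1.9, 0.5, -0.6]
finger_gap: 0.0175
grip_force: 39.2
```

Emit:
servo_tool --increments '[{"grip":0.9,"x":-4.5,"y":-38.5,"z":0,"roll":0},{"grip":0.9,"x":-4.5,"y":-38.5,"z":0,"roll":0},{"grip":0.9,"x":-4.5,"y":-38.5,"z":0,"roll":0},{"grip":0.9,"x":-4.5,"y":-38.5,"z":0,"roll":0},{"grip":0.9,"x":-4.5,"y":-38.5,"z":0,"roll":0}]'

```text
clock: 18.18
tcp_pos: [0.6035, -0.1252, 0.1514]
orientation: [0.001, -0.0, 1.0, -0.0]
wrist_force: [1.0, 1.3, -1.0]
finger_gap: 0.0178
grip_force: 39.3
```

Emit:
servo_tool --increments '[{"grip":0.9,"x":-4.5,"y":-38.5,"z":0,"roll":0},{"grip":0.9,"x":-4.5,"y":-38.5,"z":0,"roll":0},{"grip":0.9,"x":-4.5,"y":-38.5,"z":0,"roll":0},{"grip":0.9,"x":-4.5,"y":-38.5,"z":0,"roll":0},{"grip":0.9,"x":-4.5,"y":-38.5,"z":0,"roll":0}]'

```text
clock: 18.6
tcp_pos: [0.6258, -0.318, 0.1512]
orientation: [0.001, 0.0, 1.0, -0.0]
wrist_force: [1.0, 0.8, -1.3]
finger_gap: 0.0175
grip_force: 39.3
```

Emit:
servo_tool --increments '[{"grip":0.9,"x":0,"y":0,"z":0,"roll":0},{"grip":0.9,"x":0,"y":0,"z":0,"roll":0}]'

```text
clock: 18.77
tcp_pos: [0.6254, -0.3187, 0.15]
orientation: [0.0, 0.002, 1.0, -0.0]
wrist_force: [-0.5, 0.8, -0.3]
finger_gap: 0.0175
grip_force: 39.3
```

Emit:
servo_tool --increments '[{"grip":0.9,"x":0,"y":4,"z":40,"roll":0},{"grip":0.9,"x":0,"y":0,"z":40,"roll":0},{"grip":0.9,"x":0,"y":0,"z":25,"roll":0},{"grip":0.9,"x":0,"y":0,"z":10,"roll":0},{"grip":0.9,"x":0,"y":0,"z":3,"roll":0}]'

```text
clock: 19.18
tcp_pos: [0.6243, -0.3095, 0.03]
orientation: [-0.002, -0.001, 1.0, 0.001]
wrist_force: [-0.5, 0.2, -1.5]
finger_gap: 0.0177
grip_force: 39.3
```

Emit:
servo_tool --increments '[{"grip":0.9,"x":0,"y":0,"z":0,"roll":0},{"grip":0.6,"x":0,"y":0,"z":0,"roll":0},{"grip":0.6,"x":0,"y":0,"z":0,"roll":0},{"grip":0.6,"x":0,"y":0,"z":0,"roll":0},{"grip":0.6,"x":0,"y":0,"z":-10,"roll":0}]'

```text
clock: 19.6
tcp_pos: [0.6254, -0.3117, 0.0422]
orientation: [-0.0, -0.0, 1.0, 0.0]
wrist_force: [-0.7, -0.8, -0.3]
finger_gap: 0.0343
grip_force: 0.0
```

Emit:
servo_tool --increments '[{"grip":0.6,"x":0,"y":0,"z":-40,"roll":0},{"grip":0.5,"x":0,"y":0,"z":-40,"roll":0},{"grip":0.45,"x":10,"y":30,"z":-25,"roll":0},{"grip":0.45,"x":10,"y":30,"z":-25,"roll":0},{"grip":0.45,"x":10,"y":30,"z":-25,"roll":0}]'

```text
clock: 20.02
tcp_pos: [0.5957, -0.2219, 0.2003]
orientation: [0.001, 0.001, 1.0, -0.001]
wrist_force: [0.1, 0.5, -0.4]
finger_gap: 0.0469
grip_force: 0.0
```

Emit:
servo_tool --increments '[{"grip":0.45,"x":10.5,"y":40,"z":0,"roll":0},{"grip":0.45,"x":10.5,"y":40,"z":0,"roll":0},{"grip":0.45,"x":10.5,"y":40,"z":0,"roll":0},{"grip":0.45,"x":10.5,"y":40,"z":0,"roll":0},{"grip":0.45,"x":10.5,"y":40,"z":0,"roll":0}]'

```text
clock: 20.43
tcp_pos: [0.5429, -0.0205, 0.1992]
orientation: [0.001, 0.0, 1.0, -0.0]
wrist_force: [1.5, -0.1, -1.0]
finger_gap: 0.0472
grip_force: 0.0
```

Emit:
servo_tool --increments '[{"grip":0.45,"x":10.5,"y":40,"z":0,"roll":0},{"grip":0.45,"x":10.5,"y":40,"z":0,"roll":0},{"grip":0.45,"x":10.5,"y":40,"z":0,"roll":0},{"grip":0.45,"x":10.5,"y":40,"z":0,"roll":0},{"grip":0.45,"x":10.5,"y":40,"z":0,"roll":0}]'

```text
clock: 20.85
tcp_pos: [0.4904, 0.1798, 0.1992]
orientation: [0.001, 0.0, 1.0, 0.0]
wrist_force: [1.2, 1.2, 0.2]
finger_gap: 0.0473
grip_force: 0.0
```

Emit:
servo_tool --increments '[{"grip":0.45,"x":10.5,"y":40,"z":0,"roll":0},{"grip":0.45,"x":10.5,"y":40,"z":0,"roll":0},{"grip":0.45,"x":10.5,"y":40,"z":0,"roll":0},{"grip":0.6,"x":0,"y":0,"z":0,"roll":0},{"grip":0.6,"x":0,"y":0,"z":0,"roll":0}]'

```text
clock: 21.27
tcp_pos: [0.4587, 0.3001, 0.1986]
orientation: [0.001, -0.002, 1.0, 0.0]
wrist_force: [0.1, -0.3, 0.4]
finger_gap: 0.0339
grip_force: 0.0
```

Emit:
servo_tool --increments '[{"grip":0.6,"x":0,"y":0,"z":0,"roll":-6.3},{"grip":0.6,"x":0,"y":0,"z":0,"roll":-6.3},{"grip":0.6,"x":0,"y":0,"z":0,"roll":-6.3},{"grip":0.6,"x":0,"y":0,"z":0,"roll":-6.3},{"grip":0.6,"x":0,"y":0,"z":0,"roll":-6.3}]'

```text
clock: 21.68
tcp_pos: [0.4602, 0.2963, 0.1983]
orientation: [0.001, -0.273, 0.962, -0.0]
wrist_force: [-0.1, 0.1, 0.2]
finger_gap: 0.0342
grip_force: 0.0
```

Emit:
servo_tool --increments '[{"grip":0.6,"x":0,"y":0,"z":0,"roll":0},{"grip":0.6,"x":0,"y":0,"z":0,"roll":0}]'

```text
clock: 21.85
tcp_pos: [0.46, 0.2967, 0.198]
orientation: [0.0, -0.269, 0.963, -0.0]
wrist_force: [0.3, 0.5, 0.1]
finger_gap: 0.0341
grip_force: 0.0
```

```bash
python3 - <<'E'
from h import *
im=samples(); cv2.imwrite('pics/t5.png',im[:,:,::-1]); st=env.get_state(); im=shot('wrist','w5.png')
for nm,r,z in(('O',O,.038),('B',B,.006),('Y',Y,.056)):
    for c,s in blobs(im,*r,30): print(nm,c,s,wz(c,z,st)[:2].round(4))
E
```

```text
21.9 [0.4599 0.2969 0.1979] 211.23 0.0342 [ 0.43  0.27 -0.09  1.21 -0.   -0.12]
O [272.9 181.3] [269 169   9  26 210] [0.4587 0.3129]
B [ 61.9 137.6] [ 49 128  22  22 106] [0.5441 0.0921]
B [271.6 186.1] [ 247  161   52   59 2055] [0.4712 0.3206]
B [ 40.5 189.6] [ 27 185  24  11 103] [0.6147 0.0918]
Y [234.8 224.4] [228 209  14  26 178] [0.5144 0.3004]
Y [310.6 225.2] [304 210  15  25 171] [0.4746 0.3678]
```

View pics/w5.png

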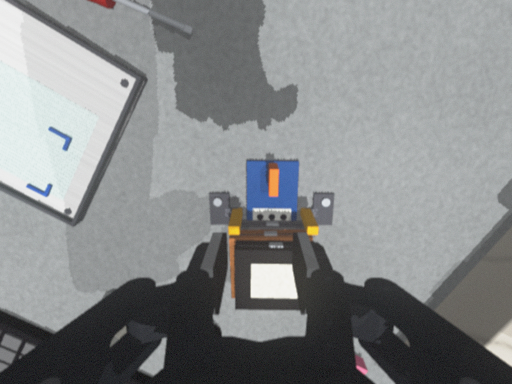

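View pics/t5.png

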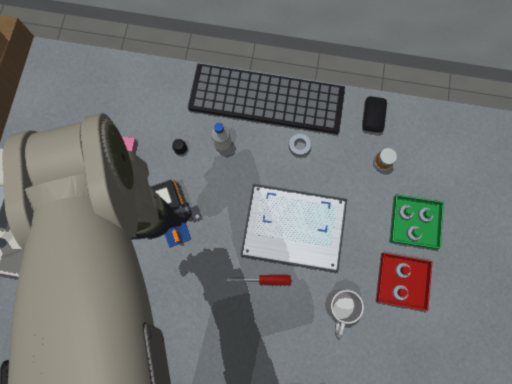

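The top view shows all five samples in their trays: green at (406,212), (426,214), (415,233) and red at (403,270), (401,293). The wrist view shows the grip at (273,181) and the posts at (235,224) and (311,225). Now I'll measure the plate's yaw.

```bash
python3 - <<'E'
from h import *
im=cv2.imread('pics/w5.png')[:,:,::-1].copy(); st=env.get_state()
h=cv2.cvtColor(im,cv2.COLOR_RGB2HSV); m=cv2.inRange(h,*B)|cv2.inRange(h,*O)
L=[];Rr=[]
for r in range(166,204,2):
    x=np.where(m[r,235:310])[0]+235; L.append(wz((x.min(),r),.006,st)[:2]); Rr.append(wz((x.max()+1,r),.006,st)[:2])
L=np.array(L);Rr=np.array(Rr)
for a in(L,Rr):
    v=np.polyfit(a[:,0],a[:,1],1); print(np.degrees(np.arctan(v[0])),a.mean(0))
print(np.linalg.norm(L.mean(0)-Rr.mean(0)))
c=(L.mean(0)+Rr.mean(0))/2; print('mid',c)
x=np.where(m.any(1)[:200])[0]; print(x.min(), wz((272,161),.006,st))
E
```

```text
30.555743892392634 [0.48378508 0.29508215]
30.373400871775754 [0.45313752 0.34558441]
0.05907410957624118
mid [0.4684613  0.32033328]
128 [0.44556353 0.30546584 0.006     ]
```

Emit:
servo_tool --increments '[{"grip":0.6,"x":-8.5,"y":15,"z":0,"roll":0.6},{"grip":0.6,"x":0,"y":0,"z":40,"roll":0},{"grip":0.6,"x":0,"y":0,"z":40,"roll":0},{"grip":0.6,"x":0,"y":0,"z":40,"roll":0},{"grip":0.6,"x":0,"y":0,"z":0,"roll":0}]'

```text
clock: 22.37
tcp_pos: [0.4535, 0.3123, 0.0701]
orientation: [-0.006, -0.265, 0.964, -0.001]
wrist_force: [-1.5, -0.5, -1.1]
finger_gap: 0.0344
grip_force: 0.0
```

Emit:
servo_tool --increments '[{"grip":0.6,"x":0,"y":0,"z":0,"roll":0},{"grip":0.6,"x":0,"y":0,"z":0,"roll":0}]'

```text
clock: 22.53
tcp_pos: [0.4598, 0.3156, 0.0792]
orientation: [0.001, -0.266, 0.964, 0.0]
wrist_force: [-0.1, 0.6, 0.4]
finger_gap: 0.0343
grip_force: 0.0
```

```bash
python3 - <<'E'
from h import *
st=env.get_state(); im=shot('wrist','w6.png'); print(st['tcp_pos'],yaw(st))
for nm,r,z in(('O',O,.038),('Y',Y,.056)):
    for c,s in blobs(im,*r,30): print(nm,c,s,wz(c,z,st)[:2].round(4))
E
```

```text
[0.45984512 0.31557877 0.07915772] 210.84471537786425
O [256.5 217.8] [251 196  14  40 312] [0.4605 0.3138]
```

View pics/w6.png

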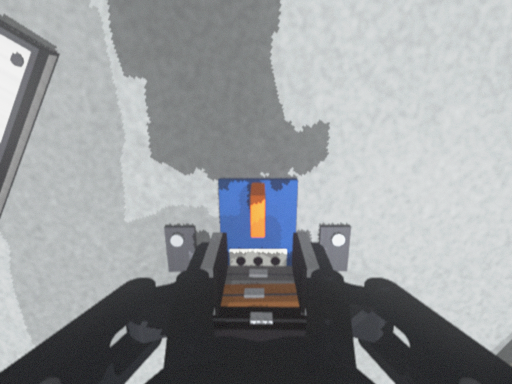

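The grip at (257,210) is centred between the fingers, with the post feet visible at (180,240) and (336,240). I'll descend gently and close.

Emit:
servo_tool --increments '[{"grip":0.6,"x":0,"y":-1,"z":20,"roll":0},{"grip":0.6,"x":0,"y":0,"z":20,"roll":0},{"grip":0.6,"x":0,"y":0,"z":13,"roll":0},{"grip":0.6,"x":0,"y":0,"z":6,"roll":0},{"grip":0.6,"x":0,"y":0,"z":0,"roll":0}]' --grip_force 80

```text
clock: 23.0
tcp_pos: [0.4601, 0.3147, 0.0192]
orientation: [0.001, -0.266, 0.964, 0.0]
wrist_force: [0.2, -0.6, -0.6]
finger_gap: 0.034
grip_force: 0.0
```

Emit:
servo_tool --increments '[{"grip":0.8,"x":0,"y":0,"z":0,"roll":0},{"grip":1,"x":0,"y":0,"z":0,"roll":0},{"grip":1,"x":0,"y":0,"z":0,"roll":0},{"grip":1,"x":0,"y":0,"z":0,"roll":0},{"grip":1,"x":0,"y":0,"z":0,"roll":0}]'

```text
clock: 23.42
tcp_pos: [0.4608, 0.315, 0.0204]
orientation: [0.002, -0.266, 0.964, 0.0]
wrist_force: [-0.2, -0.9, 6.8]
finger_gap: 0.0077
grip_force: 80.1
```

Emit:
servo_tool --increments '[{"grip":1,"x":1,"y":0,"z":0,"roll":0},{"grip":1,"x":2,"y":0,"z":0,"roll":0},{"grip":1,"x":2,"y":0,"z":0,"roll":0},{"grip":1,"x":2,"y":0,"z":0,"roll":0},{"grip":1,"x":2,"y":0,"z":0,"roll":0}]'

```text
clock: 23.83
tcp_pos: [0.4551, 0.3116, 0.0204]
orientation: [0.004, -0.266, 0.964, 0.001]
wrist_force: [4.9, 4.2, 5.3]
finger_gap: 0.0078
grip_force: 79.9
```

Emit:
servo_tool --increments '[{"grip":1,"x":3,"y":0,"z":0,"roll":0},{"grip":1,"x":3,"y":0,"z":0,"roll":0},{"grip":1,"x":3,"y":0,"z":0,"roll":0},{"grip":1,"x":3,"y":0,"z":0,"roll":0},{"grip":1,"x":3,"y":0,"z":0,"roll":0}]'

```text
clock: 24.25
tcp_pos: [0.4423, 0.304, 0.0204]
orientation: [0.004, -0.266, 0.964, 0.001]
wrist_force: [6.2, 3.1, 3.7]
finger_gap: 0.0079
grip_force: 79.9
```

```bash
python3 - <<'E'
from h import *
st=env.get_state(); im=shot('scene'); print(st['tcp_pos'],yaw(st),st['grip_force'],st['finger_gap'])
cv2.imwrite('pics/s1.png',cv2.resize(im[140:250,270:400],None,fx=4,fy=4,interpolation=cv2.INTER_CUBIC)[:,:,::-1])
E
```

```text
[0.44234393 0.30395423 0.0204202 ] 210.90389552607368 79.88563299179077 0.007887595282209068
```

View pics/s1.png

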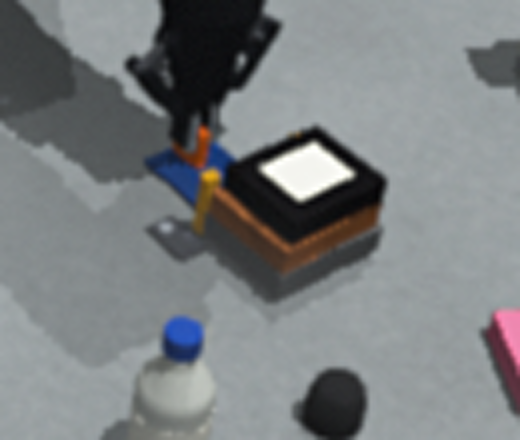

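The pile stands in order against the posts while the plate (crop 190,165) comes out. I'll keep pulling slowly.

Emit:
servo_tool --increments '[{"grip":1,"x":3,"y":0,"z":0,"roll":0},{"grip":1,"x":3,"y":0,"z":0,"roll":0},{"grip":1,"x":3,"y":0,"z":0,"roll":0},{"grip":1,"x":3,"y":0,"z":0,"roll":0},{"grip":1,"x":3,"y":0,"z":0,"roll":0}]'

```text
clock: 24.72
tcp_pos: [0.4297, 0.2964, 0.0204]
orientation: [0.004, -0.266, 0.964, 0.001]
wrist_force: [6.5, 3.1, 4.1]
finger_gap: 0.008
grip_force: 79.9
```

Emit:
servo_tool --increments '[{"grip":1,"x":3,"y":0,"z":0,"roll":0},{"grip":1,"x":3,"y":0,"z":0,"roll":0},{"grip":1,"x":3,"y":0,"z":0,"roll":0},{"grip":1,"x":3,"y":0,"z":0,"roll":0},{"grip":1,"x":3,"y":0,"z":0,"roll":0}]'

```text
clock: 25.13
tcp_pos: [0.417, 0.2888, 0.0204]
orientation: [0.004, -0.266, 0.964, 0.001]
wrist_force: [7.0, 4.2, 4.2]
finger_gap: 0.0081
grip_force: 79.9
```

Emit:
servo_tool --increments '[{"grip":1,"x":3,"y":0,"z":0,"roll":0},{"grip":1,"x":3,"y":0,"z":0,"roll":0},{"grip":1,"x":3,"y":0,"z":0,"roll":0},{"grip":1,"x":3,"y":0,"z":0,"roll":0},{"grip":1,"x":3,"y":0,"z":0,"roll":0}]'

```text
clock: 25.55
tcp_pos: [0.4034, 0.2806, 0.0204]
orientation: [0.004, -0.266, 0.964, 0.001]
wrist_force: [4.9, 2.2, 7.1]
finger_gap: 0.0079
grip_force: 80.3
```

Emit:
servo_tool --increments '[{"grip":1,"x":3,"y":0,"z":0,"roll":0},{"grip":1,"x":3,"y":0,"z":0,"roll":0},{"grip":1,"x":3,"y":0,"z":0,"roll":0},{"grip":1,"x":3,"y":0,"z":0,"roll":0},{"grip":1,"x":3,"y":0,"z":0,"roll":0}]'

```text
clock: 25.97
tcp_pos: [0.3906, 0.273, 0.0204]
orientation: [0.004, -0.266, 0.964, 0.001]
wrist_force: [5.0, 2.8, 7.6]
finger_gap: 0.0081
grip_force: 80.3
```

Emit:
servo_tool --increments '[{"grip":1,"x":3,"y":0,"z":0,"roll":0},{"grip":1,"x":3,"y":0,"z":0,"roll":0},{"grip":1,"x":3,"y":0,"z":0,"roll":0},{"grip":1,"x":3,"y":0,"z":0,"roll":0},{"grip":1,"x":3,"y":0,"z":0,"roll":0}]'

```text
clock: 26.38
tcp_pos: [0.3778, 0.2653, 0.0204]
orientation: [0.004, -0.266, 0.964, 0.001]
wrist_force: [4.3, 2.1, 8.5]
finger_gap: 0.0083
grip_force: 80.3
```

Emit:
servo_tool --increments '[{"grip":1,"x":3,"y":0,"z":0,"roll":0},{"grip":1,"x":3,"y":0,"z":0,"roll":0},{"grip":1,"x":3,"y":0,"z":0,"roll":0},{"grip":1,"x":3,"y":0,"z":0,"roll":0},{"grip":1,"x":3,"y":0,"z":0,"roll":0}]'

```text
clock: 26.8
tcp_pos: [0.365, 0.2576, 0.0204]
orientation: [0.004, -0.266, 0.964, 0.001]
wrist_force: [4.0, 2.5, 8.5]
finger_gap: 0.0082
grip_force: 80.3
```

```bash
python3 - <<'E'
from h import *
st=env.get_state(); im=shot('scene'); print(st['tcp_pos'],yaw(st),st['grip_force'],st['finger_gap'],st['joint_pos'].round(2)); w=shot('wrist','w7.png')
a=cv2.resize(im[130:250,250:400],(480,384),interpolation=cv2.INTER_CUBIC); cv2.imwrite('pics/s2.png',np.hstack([a,w[:,190:]])[:,:,::-1])
E
```

```text
[0.36503254 0.25761987 0.02042899] 210.90684891912787 80.34603595733643 0.008234040503799769 [ 0.43  0.25 -0.61  0.7   0.   -0.11]
```

View pics/s2.png

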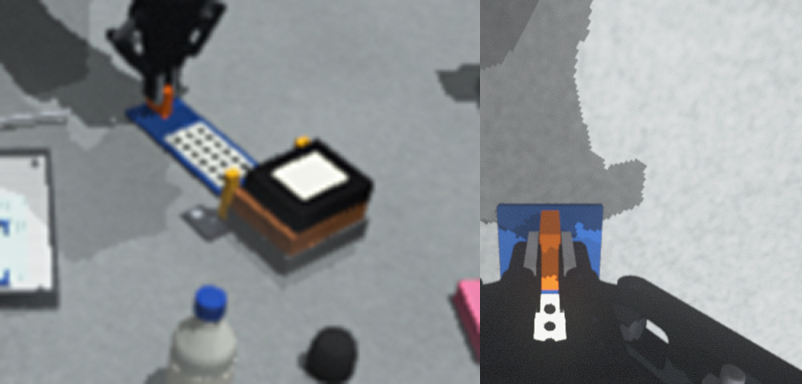

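The plate is almost clear of the posts and the pile still stands. I'll draw 18 mm more, lift a little and look.

Emit:
servo_tool --increments '[{"grip":1,"x":4,"y":0,"z":0,"roll":0},{"grip":1,"x":5,"y":0,"z":0,"roll":0},{"grip":1,"x":5,"y":0,"z":0,"roll":0},{"grip":1,"x":4,"y":0,"z":0,"roll":0},{"grip":1,"x":0,"y":0,"z":0,"roll":0}]'

```text
clock: 27.32
tcp_pos: [0.3491, 0.2481, 0.0204]
orientation: [0.004, -0.266, 0.964, 0.001]
wrist_force: [2.7, 1.6, 10.1]
finger_gap: 0.0077
grip_force: 80.5
```

Emit:
servo_tool --increments '[{"grip":1,"x":0,"y":0,"z":-3,"roll":0},{"grip":1,"x":0,"y":0,"z":-6,"roll":0},{"grip":1,"x":0,"y":0,"z":-8,"roll":0},{"grip":1,"x":0,"y":0,"z":-8,"roll":0},{"grip":1,"x":0,"y":0,"z":0,"roll":0}]'

```text
clock: 27.73
tcp_pos: [0.3465, 0.2469, 0.0447]
orientation: [0.001, -0.266, 0.964, 0.0]
wrist_force: [0.5, 0.2, -0.7]
finger_gap: 0.0079
grip_force: 79.1
```

```bash
python3 - <<'E'
from h import *
st=env.get_state(); im=shot('scene'); print(st['tcp_pos'],yaw(st),st['grip_force'],st['finger_gap'],st['joint_pos'].round(2),st['wrist_force'],st['ft_torque'])
cv2.imwrite('pics/s3.png',cv2.resize(im[110:250,240:400],(640,560),interpolation=cv2.INTER_CUBIC)[:,:,::-1])
E
```

```text
[0.34645544 0.24687174 0.04467436] 210.91070100006104 79.14924144744873 0.00794970657513966 [ 0.43  0.18 -0.63  0.76  0.   -0.11] [ 0.53686316  0.20052392 -0.73497192] [ 0.04426947  0.03372711 -0.0056352 ]
```

View pics/s3.png

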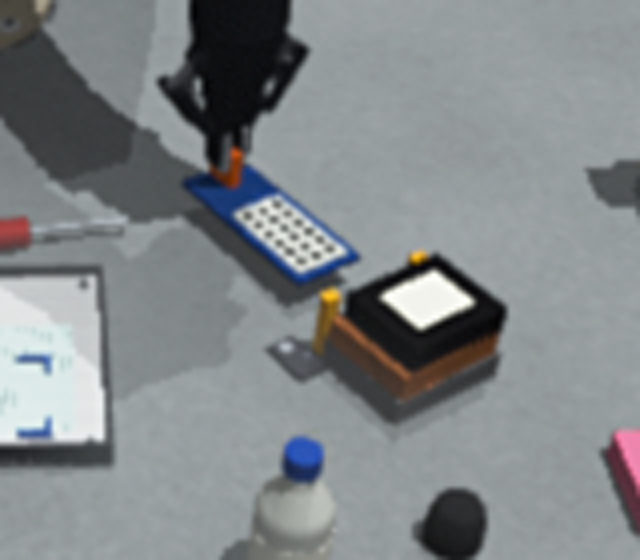

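The plate is free and level in the grip, and the pile stands in order behind the posts. Next I'll measure the nest from the top view and the earlier wrist view.

```bash
python3 - <<'E'
from h import *
im=shot('top','t6.png'); 
B2=((105,70,50),(128,255,255))
def ends(im,f,z):
    h=cv2.inRange(cv2.cvtColor(im,cv2.COLOR_RGB2HSV),*B2); n,l,s,c=cv2.connectedComponentsWithStats(h)
    for i in range(1,n):
        if 8<=s[i][4]<400:
            p=np.argwhere(l==i)[:,::-1]; w=np.array([f(q,z)[:2] for q in p])
            if .5<w[:,0].mean()<.65 and -.1<w[:,1].mean()<.14: print(c[i],s[i][4],'cen',w.mean(0).round(4),'min',w.min(0).round(4),'max',w.max(0).round(4))
print('top'); ends(im,lambda q,z:onz('top',q,z),.016)
w=cv2.imread('pics/w2.png')[:,:,::-1].copy()
st=dict(tcp_pos=np.array([.501,.0197,.2308]),orientation=[0,.002,1,0])
print('w2'); ends(w,lambda q,z:wz(q,z,st),.016)
# stage outer outline
g=cv2.cvtColor(im,cv2.COLOR_RGB2HSV); m=((g[:,:,2]>150)&(g[:,:,1]<60)).astype(np.uint8)*255
m[:170]=0;m[290:]=0;m[:,:230]=0;m[:,360:]=0; m=cv2.morphologyEx(m,cv2.MORPH_CLOSE,np.ones((7,7)))
c=max(cv2.findContours(m,0,2)[0],key=cv2.contourArea); r=cv2.minAreaRect(c); b=np.array([onz('top',q,.014)[:2] for q in cv2.boxPoints(r)]); print(r,b.round(4),b.mean(0))
E
```

```text
top
[269.84210526 194.10526316] 19 cen [0.6087 0.097 ] min [0.5993 0.0837] max [0.613  0.1056]
[327.2  203.64] 25 cen [ 0.6086 -0.0549] min [ 0.5978 -0.0625] max [ 0.6137 -0.0405]
[265.40909091 219.72727273] 22 cen [0.5397 0.0974] min [0.5349 0.0847] max [0.5487 0.1051]
[323.16 229.24] 25 cen [ 0.5401 -0.0534] min [ 0.5355 -0.0624] max [ 0.5501 -0.0402]
w2
[320.54117647 194.02352941] 85 cen [0.5401 0.0965] min [0.5361 0.0818] max [0.5508 0.1052]
[200.375      195.06818182] 88 cen [ 0.5408 -0.0544] min [ 0.5367 -0.0628] max [ 0.5514 -0.0396]
[323.06666667 238.4       ] 15 cen [0.6015 0.1033] min [0.598  0.1017] max [0.6052 0.1047]
((294.7568054199219, 227.45947265625), (94.36502075195312, 68.7187728881836), 9.462322235107422) [[ 0.4442  0.1405]
 [ 0.6242  0.1422]
 [ 0.6238 -0.1054]
 [ 0.445  -0.0985]] [0.53430357 0.0197092 ]
```

Emit:
servo_tool --increments '[{"grip":1,"x":0,"y":0,"z":-20,"roll":0},{"grip":1,"x":0,"y":0,"z":-30,"roll":0},{"grip":1,"x":0,"y":0,"z":-30,"roll":0},{"grip":1,"x":0,"y":0,"z":-25,"roll":-3},{"grip":1,"x":0,"y":0,"z":0,"roll":-6}]'

```text
clock: 28.25
tcp_pos: [0.3486, 0.2478, 0.1527]
orientation: [0.004, -0.343, 0.939, 0.0]
wrist_force: [0.8, 0.8, -1.5]
finger_gap: 0.0082
grip_force: 79.2
```

Emit:
servo_tool --increments '[{"grip":1,"x":0,"y":0,"z":0,"roll":-6},{"grip":1,"x":0,"y":0,"z":0,"roll":-6},{"grip":1,"x":0,"y":0,"z":0,"roll":-6},{"grip":1,"x":0,"y":0,"z":0,"roll":-6},{"grip":1,"x":0,"y":0,"z":0,"roll":-6}]'

```text
clock: 28.67
tcp_pos: [0.3455, 0.2463, 0.1478]
orientation: [-0.001, -0.575, 0.818, 0.0]
wrist_force: [-0.0, -0.1, -1.1]
finger_gap: 0.0082
grip_force: 79.1
```

Emit:
servo_tool --increments '[{"grip":1,"x":0,"y":0,"z":0,"roll":-6},{"grip":1,"x":0,"y":0,"z":0,"roll":-6},{"grip":1,"x":0,"y":0,"z":0,"roll":-6},{"grip":1,"x":0,"y":0,"z":0,"roll":-2.1},{"grip":1,"x":0,"y":0,"z":0,"roll":0}]'

```text
clock: 29.08
tcp_pos: [0.3456, 0.2464, 0.1478]
orientation: [0.001, 0.707, -0.707, -0.0]
wrist_force: [0.2, -0.2, -2.1]
finger_gap: 0.008
grip_force: 79.1
```

Emit:
servo_tool --increments '[{"grip":1,"x":12,"y":-9,"z":0,"roll":0},{"grip":1,"x":24,"y":-20,"z":0,"roll":0},{"grip":1,"x":24,"y":-20,"z":0,"roll":0},{"grip":1,"x":24,"y":-20,"z":0,"roll":0},{"grip":1,"x":24,"y":-20,"z":0,"roll":0}]'

```text
clock: 29.5
tcp_pos: [0.4354, 0.1375, 0.148]
orientation: [-0.0, -0.707, 0.707, 0.0]
wrist_force: [1.1, 1.1, -1.1]
finger_gap: 0.0083
grip_force: 79.1
```

Emit:
servo_tool --increments '[{"grip":1,"x":24,"y":-20,"z":0,"roll":0},{"grip":1,"x":24,"y":-20,"z":0,"roll":0},{"grip":1,"x":24,"y":-20,"z":0,"roll":0},{"grip":1,"x":24,"y":-20,"z":0,"roll":0},{"grip":1,"x":24,"y":-20,"z":0,"roll":0}]'

```text
clock: 29.92
tcp_pos: [0.5355, 0.0172, 0.1478]
orientation: [-0.0, -0.706, 0.708, 0.0]
wrist_force: [-0.2, -0.2, -1.3]
finger_gap: 0.0076
grip_force: 79.1
```

Emit:
servo_tool --increments '[{"grip":1,"x":24,"y":-20,"z":0,"roll":0},{"grip":1,"x":24,"y":-18,"z":0,"roll":0},{"grip":1,"x":8,"y":0,"z":0,"roll":0},{"grip":1,"x":0,"y":0,"z":0,"roll":0},{"grip":1,"x":0,"y":0,"z":0,"roll":0}]'

```text
clock: 30.33
tcp_pos: [0.5721, -0.0374, 0.1475]
orientation: [-0.0, -0.706, 0.708, 0.001]
wrist_force: [0.7, 0.1, -1.1]
finger_gap: 0.008
grip_force: 79.1
```

```bash
python3 - <<'E'
from h import *
st=env.get_state(); im=shot('wrist','w8.png'); print(st['clock'],st['tcp_pos'],yaw(st),st['grip_force'],st['finger_gap'],st['joint_pos'].round(2),st['orientation'].round(4))
t=shot('top','t7.png'); cv2.imwrite('pics/v8.png',np.hstack([im[:,60:460],cv2.resize(t[160:300,220:366],(400,384))])[:,:,::-1])
E
```

```text
30.3333 [ 0.57205303 -0.03741232  0.14748536] 269.89566985757523 79.12110686302185 0.007970466443870977 [-0.21  0.35 -0.11  1.11  0.   -1.77] [-4.000e-04 -7.065e-01  7.077e-01  1.000e-03]
```

View pics/v8.png

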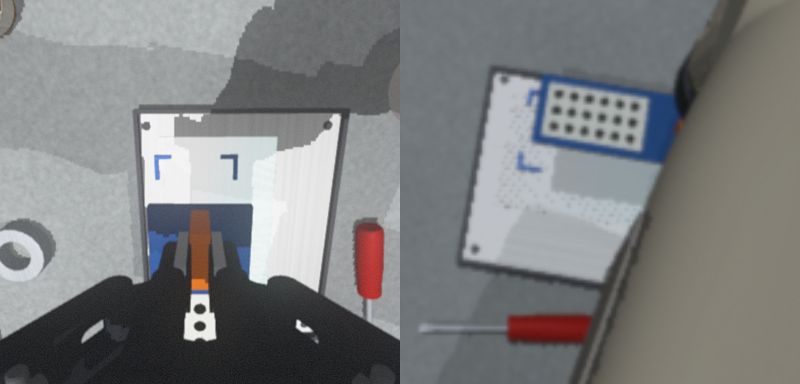

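The wrist half shows the plate held squarely, with its end at row 205 (columns 208–312 of the full picture). Beyond it the nest's two near corners lie at rows 155–180.

```bash
python3 - <<'E'
from h import *
st=env.get_state(); im=cv2.imread('pics/w8.png')[:,:,::-1].copy()
h=cv2.inRange(cv2.cvtColor(im,cv2.COLOR_RGB2HSV),(105,70,30),(128,255,255)); n,l,s,c=cv2.connectedComponentsWithStats(h)
for i in range(1,n):
    x,y,w,hh,a=s[i]
    if a<60: continue
    z=.016 if a<600 else .133
    print(s[i],z,[wz(p,z,st)[:2].round(4).tolist() for p in((x,y),(x+w,y))])
E
```

```text
[214 155  17  25 146] 0.016 [[0.6132, -0.0615], [0.5975, -0.0615]]
[281 155  16  24 103] 0.016 [[0.5512, -0.0615], [0.5363, -0.0615]]
[ 266  205   45   72 1329] 0.133 [[0.5675, -0.0547], [0.5423, -0.0547]]
[ 208  208   42   71 1387] 0.133 [[0.6001, -0.053], [0.5765, -0.053]]
```

Emit:
servo_tool --increments '[{"grip":1,"x":-1,"y":-3.5,"z":15,"roll":0},{"grip":1,"x":0,"y":0,"z":30,"roll":0},{"grip":1,"x":0,"y":0,"z":30,"roll":0},{"grip":1,"x":0,"y":0,"z":15,"roll":0},{"grip":1,"x":0,"y":0,"z":0,"roll":0}]'

```text
clock: 30.85
tcp_pos: [0.5725, -0.0343, 0.0546]
orientation: [0.002, 0.708, -0.707, -0.003]
wrist_force: [-1.0, -0.1, -1.7]
finger_gap: 0.008
grip_force: 79.0
```

Emit:
servo_tool --increments '[{"grip":1,"x":0,"y":0,"z":0,"roll":0},{"grip":1,"x":0,"y":0,"z":0,"roll":0}]'

```text
clock: 31.02
tcp_pos: [0.5771, -0.0358, 0.0597]
orientation: [-0.001, 0.707, -0.707, 0.001]
wrist_force: [-0.0, -0.1, -0.9]
finger_gap: 0.0082
grip_force: 79.0
```

```bash
python3 - <<'E'
from h import *
st=env.get_state(); im=shot('wrist','w9.png'); print(st['tcp_pos'],yaw(st),st['finger_gap'],st['wrist_force'])
h=cv2.inRange(cv2.cvtColor(im,cv2.COLOR_RGB2HSV),(105,70,30),(128,255,255)); n,l,s,c=cv2.connectedComponentsWithStats(h)
for i in range(1,n):
    x,y,w,hh,a=s[i]
    if a<60: continue
    z=.016 if a<600 else st['tcp_pos'][2]-.0144
    print(s[i],[wz(p,z,st)[:2].round(4).tolist() for p in((x,y),(x+w,y))])
E
```

```text
[ 0.5771251  -0.03577495  0.05970699] 270.0581421930294 0.008230095670937694 [-0.0334379  -0.0880127  -0.88721933]
[ 203  177  110  101 3618] [[0.6071, -0.0705], [0.5475, -0.0706]]
[299 177  24  34 280] [[0.5511, -0.063], [0.5357, -0.063]]
```

Emit:
servo_tool --increments '[{"grip":1,"x":0,"y":1.5,"z":8,"roll":0},{"grip":1,"x":0,"y":0,"z":8,"roll":0},{"grip":1,"x":0,"y":0,"z":6,"roll":0},{"grip":1,"x":0,"y":0,"z":3,"roll":0},{"grip":1,"x":0,"y":0,"z":0,"roll":0}]'

```text
clock: 31.48
tcp_pos: [0.5745, -0.0363, 0.0327]
orientation: [-0.0, -0.707, 0.707, 0.001]
wrist_force: [-0.6, 0.4, -1.0]
finger_gap: 0.0082
grip_force: 79.2
```

Emit:
servo_tool --increments '[{"grip":1,"x":0,"y":0,"z":1,"roll":0},{"grip":1,"x":0,"y":0,"z":0,"roll":0},{"grip":1,"x":0,"y":0,"z":0,"roll":0}]'

```text
clock: 31.73
tcp_pos: [0.5748, -0.0364, 0.0324]
orientation: [-0.0, -0.707, 0.707, 0.0]
wrist_force: [-2.0, -0.3, 3.5]
finger_gap: 0.0083
grip_force: 79.5
```

```bash
python3 - <<'E'
from h import *
st=env.get_state(); im=shot('wrist','w10.png'); print(st['tcp_pos'],yaw(st),st['finger_gap'],st['wrist_force'])
h=cv2.cvtColor(im,cv2.COLOR_RGB2HSV); m=cv2.inRange(h,(105,70,30),(128,255,255))
for r in range(180,240,6):
    x=np.where(m[r])[0]; d=np.split(x,np.where(np.diff(x)>2)[0]+1); print(r,[(int(q[0]),int(q[-1])) for q in d if len(q)>1])
E
```

```text
[ 0.57478941 -0.03641922  0.03241894] 269.99779141742613 0.008337152269562338 [-2.01201331 -0.31899275  3.54408889]
180 []
186 []
192 [(189, 216), (300, 327)]
198 [(190, 196), (321, 327)]
204 [(190, 196), (321, 326)]
210 [(191, 197), (208, 250), (269, 311), (320, 326)]
216 [(191, 197), (209, 249), (270, 311), (320, 325)]
222 [(191, 197), (209, 248), (271, 311), (319, 325)]
228 [(192, 198), (209, 248), (271, 310), (320, 325)]
234 [(209, 237), (282, 310)]
```

The plate lies between the corners (columns 209–311, inside 197–320) and touches the stage. I'll release it and retreat.

Emit:
servo_tool --increments '[{"grip":0.85,"x":0,"y":0,"z":0,"roll":0},{"grip":0.7,"x":0,"y":0,"z":0,"roll":0},{"grip":0.6,"x":0,"y":0,"z":0,"roll":0},{"grip":0.6,"x":0,"y":0,"z":0,"roll":0},{"grip":0.6,"x":0,"y":0,"z":-10,"roll":0}]'

```text
clock: 32.2
tcp_pos: [0.5735, -0.0361, 0.0407]
orientation: [-0.001, -0.707, 0.707, 0.001]
wrist_force: [-0.4, -0.1, 0.5]
finger_gap: 0.0342
grip_force: 0.0
```

Emit:
servo_tool --increments '[{"grip":0.6,"x":0,"y":0,"z":-25,"roll":0},{"grip":0.6,"x":0,"y":0,"z":-40,"roll":0},{"grip":0.6,"x":0,"y":0,"z":-40,"roll":0},{"grip":0.6,"x":0,"y":0,"z":-40,"roll":0},{"grip":0.6,"x":0,"y":0,"z":-20,"roll":0}]'

```text
clock: 32.62
tcp_pos: [0.5768, -0.0368, 0.2136]
orientation: [-0.002, 0.707, -0.707, 0.003]
wrist_force: [0.5, 0.0, 0.5]
finger_gap: 0.0337
grip_force: 0.0
```

Emit:
servo_tool --increments '[{"grip":0.6,"x":-30,"y":25,"z":0,"roll":0},{"grip":0.6,"x":-30,"y":25,"z":0,"roll":0},{"grip":0.6,"x":-30,"y":25,"z":0,"roll":0},{"grip":0.6,"x":-30,"y":25,"z":0,"roll":0},{"grip":0.6,"x":-30,"y":25,"z":0,"roll":0}]'

```text
clock: 33.03
tcp_pos: [0.4487, 0.1145, 0.2081]
orientation: [0.001, -0.707, 0.707, -0.0]
wrist_force: [-0.5, 0.3, -0.1]
finger_gap: 0.0342
grip_force: 0.0
```

Emit:
servo_tool --increments '[{"grip":0.6,"x":-30,"y":25,"z":0,"roll":0},{"grip":0.6,"x":-30,"y":20,"z":0,"roll":0},{"grip":0.6,"x":-30,"y":0,"z":0,"roll":0},{"grip":0.6,"x":0,"y":0,"z":0,"roll":0},{"grip":0.6,"x":0,"y":0,"z":0,"roll":0}]'

```text
clock: 33.45
tcp_pos: [0.4046, 0.2049, 0.2082]
orientation: [-0.001, 0.708, -0.706, 0.0]
wrist_force: [-0.6, -0.1, -0.2]
finger_gap: 0.0341
grip_force: 0.0
```

```bash
python3 - <<'E'
from h import *
st=env.get_state(); t=shot('top','t9.png'); s=shot('scene','s9.png'); print(st['clock'],st['tcp_pos'])
a=cv2.resize(t[150:340,110:460],(480,260)); b=cv2.resize(s[130:270,70:400],(720,305),interpolation=cv2.INTER_CUBIC)
o=np.zeros((570,720,3),np.uint8); o[:260,:480]=a; o[262:567]=b; cv2.imwrite('pics/f.png',o[:,:,::-1])
E
```

```text
33.45 [0.4046322  0.20493061 0.20818851]
```

View pics/f.png

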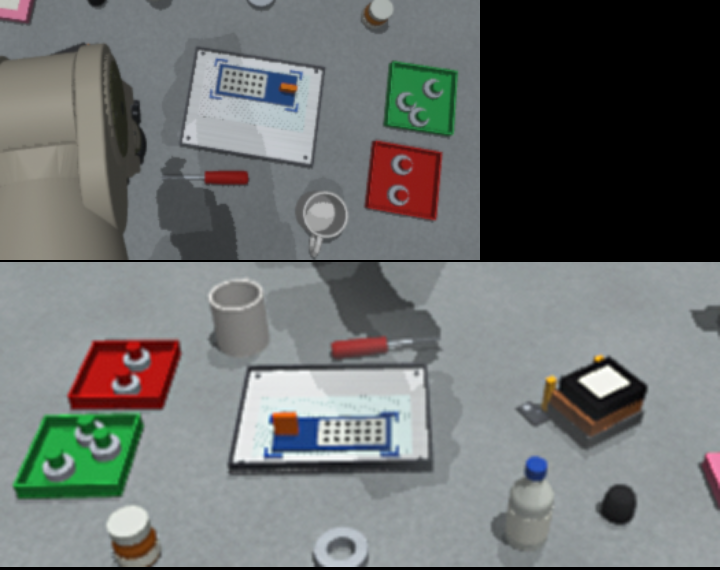

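The plate lies within the blue corners, all the samples stand upright in their trays, and the pile stands in order. One green has been knocked sideways but is still inside the tray. I'm handing in.

```bash
python3 -c "
from workcell import env
print(env.hand_in())"
```

```text
the job is handed in; nothing more can be done
None
```

The job is handed in: the three green and two red samples are in their trays, the plate lies flat in the nest, and the pile still stands in order at the posts; `hand_in` gave no verdict.

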